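Index the stock carousel one hole and load a carton up its chute

ROBOT

A 6-joint arm with a two-finger parallel gripper is mounted at the origin on the work surface. World frame = base frame: x ahead of the robot, y to its left, z up, the work surface at z = 0. Lengths are in m, angles in rad, forces in N, time in s.
With the tool pointing down it reaches from about 0.35 to 0.775 m from the base axis. Payload 5.5 kg.
Tool frame: the origin (TCP) lies between the finger pads; the fingertips stand 19 mm ahead of it and the grasp point (between the pads) is the TCP (env.tcp_to_tips is the distance from the TCP to the fingertips, in m); z points along the fingers, y is the direction in which the jaws open and shut (so a half turn about z gives the same grasp; the last joint's range is limited). The gripper opens to 85 mm and grips with 20 to 120 N. Pads are 22 mm wide; open, the fingers measure 114 mm over their backs; the gripper's body (76 mm by 85 mm) begins 54 mm behind the grasp point. The pads swing forward as they close: fully open they stand 13 mm farther back than shut.
Start: joints at [1.14, 0.313, 0.046, 1.304, 0, 1.431], TCP at [0.165, 0.551, 0.25] pointing down, gripper open.
Joint ranges: [-2.76, 2.76], [-0.86, 1.69], [-1.03, 1.26], [-2.2, 2.34], [-1.47, 1.5], [-3.14, 3.14]. Speed limits (rad/s): [2.57, 2.57, 3.14, 3.14, 3.14, 3.14].

INTERFACE

Orientations are given as a unit quaternion [w, x, y, z].
In Python, from workcell import env, eyes, job gives the robot as it stands. The module is installed in compiled form; this text tells all that it offers.
- The arm moves only by the tool move_arm, never from a script. Its argument "commands" is a list of rows, each a list of 3 entries, a list of its own where there are three numbers: the shift along the world's x, y, z as a fraction of full scale, then the turn, a rotation vector about the world's x, y, z as a fraction of full scale, then the gripper command: -1 is shut, 1 is fully open, values between are in proportion. In form: [[[x, y, z], [wx, wy, wz], gripper], ...]. A call has 1 to 5 rows; each row shifts and turns the commanded pose from where the row before left it; what a row does not reach is not made up. Full scale, the value 1, is 0.04 m for a shift and 8 degrees for a turn. A row lasts 1/10 s, in which the tool goes at most 50 mm and 8.59 degrees, less where a joint would pass 70% of its speed; a pose out of reach is approached as far as the arm can. A call with a number of a shift or a turn outside -1 to 1 is refused whole. A call with a gripper value outside its range is refused whole. The fingers move at their own pace and stop on an object; "newtons" is the grip in N (left out, the last holds). Time passes only in rows, so rows that do not move let the fingers close. It gives the time, the measured TCP pose, the force and the opening at its end, in the units of the state.
- env.get_state(): the state, without advancing time (a new reading comes with each control period).
- eyes.read_camera(name): name is "side" or "top" or "wrist"; returns a dict with "frame" (420x560x3 uint8, red, green, blue), "mtx" (3x3 intrinsics, pixels), "camera_from_world" (4x4, takes a point from world to camera coordinates); the wrist camera has in their place "mount" (4x4, takes a point from camera to tool coordinates, whose origin is the TCP and whose axes are the flange's). Camera axes: x right, y down, z forward; pixel columns grow to the right and rows downward; lengths in m; the calibration is good to about 2 mm. A picture is of the moment at which its call begins: read the wrist's pose just before it. There is no depth.
- job.hand_in(): hands the job in, once; it reports no verdict.
The state is a dict: "clock": time; "joint_pos": joint angles; "qvel": joint speeds; "tau": joint torques, N m; "tcp_pos": TCP position; "orientation": TCP orientation; "wrist_force": force on the tool from outside, world axes, zero at the start; "ft_torque": the same for the moment, N m; "finger_gap": finger opening in m.
Only numpy, scipy, OpenCV 4.12 (cv2) and the standard library are available. Lean on these libraries where they do the work, as an engineer would, in place of code of your own. Each camera call takes 0.05 s, during which the arm holds its last target.

TASK

First pull up the spring plunger of the stock carousel, turn the carousel on by one hole so that its empty pocket comes round to the loading chute, and let the pin snap fully home. Then take the oblong carton from the tray, set it down gently between the guides on the flat deck of the chute (the tray lets you take it only by its long sides, the guides only by its ends, so stand it on the bench between and regrasp), and push it up the ramp and over the lip until it sits flat in the pocket. Do not drop the carton, and leave the other goods where they stand.

Things in the scene. Friction and masses are not known exactly. Their poses are not given: they have to be found in the camera images.
- carousel: Fixed blue-grey base of the stock carousel. Origin: on its vertical turning axis, at bench height; its -y axis points out along the loading chute. Base disc of radius 162 mm; on it a steel ring (top 22 mm up) with six index holes 60 deg apart, 145 mm from the axis. The rotor is a disc of radius 130 mm with six pockets; pocket walls and goods reach 72 mm over the bench.
- hoop (a point): Centre of the rotor's wire hoop (radius 85 mm, with spokes to the hub), which lies level over the pockets, 90 to 97 mm over the bench: goods can enter a pocket only from its rim, under the hoop, not from above. Hub post 106 mm high, radius 22 mm.
- deck (a point): On the chute's flat deck (24 mm over the bench), midway between the guides, where the carton is set; 231 mm from the turning axis. Axes as the carousel's: +y is the push direction. Deck from 53 mm behind to 37 mm ahead of this point; behind it a stop 10 mm higher than the deck, 8 mm thick. Guides along both sides: 50 mm apart inside, 60 outside, tops 72 mm over the bench, ending at the ramp's top.
- ramp_top (a point): Middle of the upper edge of the chute's ramp, 35 mm over the bench, 132 mm from the turning axis. The ramp rises from the deck (11 mm in 62 mm); beyond this edge follow the pocket's rim lip and the pocket. Axes as the carousel's.
- rotor (a joint): Angle of the carousel's rotor, rad: 0 at the start (pin in a hole), growing anticlockwise seen from above. One hole on, 1.047, brings the empty pocket to the chute. Turns lightly (0.1 N m) once the pin is out; with the pin in it has under 1 deg of play. Range -1.25 to 2.3.
- pocket (a point): Middle of the empty pocket's floor, 30 mm over the bench, 86 mm from the turning axis; turns with the rotor. Its -y axis points outward to the pocket's open rim. Pocket 54 mm wide, 72 mm long from back wall to rim lip (4 mm over the floor, 122 to 127 mm from the axis).
- plunger (a joint): How far the plunger is pulled up, m: 0 = pin home in a hole, 0.009 = tip resting on the ring between holes, 0.016 = stop. Its spring pushes down with 6 N at 0 and 12 N at full pull; let go within 3 mm of a hole, it snaps home.
- knob (a point): Middle of the plunger's round black knob, riding on the rotor 145 mm from the turning axis, 92 mm over the bench when the pin is home; it rises with the plunger. Head 26 mm across from 4 mm below to 10 mm above this point, necking to 17 mm across 18 mm below it. The barrel under it (20 mm across) tops out 26 mm below this point. Pinch it from above and pull straight up.
- tray: Fixed stock tray, 230 (x) by 78 (y) mm, floor 4 mm thick, origin under its middle. Two long walls along x at y = +-36.5 mm, 49 mm high, 68 mm apart inside; low ends 20 mm high. Three loose goods stand in it 74 mm apart along x in any order: the carton, a round tin, a cube-like box.
- carton_mid (a point): Centre (half-way up) of the oblong carton to load: brown cardboard, 42 (x) by 62 (y) by 44 (z) mm, about 0.22 kg, a paper tape strip along its top. It stands in the tray with its 62 mm length across the tray, 3 mm from the walls at either end.
- tin_mid (a point): Centre of a round metal tin, 45 mm across, 52 mm high, standing in the tray. Leave alone.
- cube_mid (a point): Centre of a small box 40 by 40 by 30 mm high, brown cardboard, standing in the tray. Leave alone.
- jar: Squat grey jar with metal lid, 56 mm across, 60 mm high, on the bench; origin at the centre of its underside. Leave alone.
- tape_roll: Roll of brown tape lying flat on the bench, 72 mm across, 24 mm high; origin at the centre of its underside. Leave alone.
Things that resemble listed ones, but are neither listed nor needed, are in the scene too. What is shaped like the part that bears carton_mid but turquoise is not meant.

How it is judged:
On the way, in this order (a step that is already met when the one before it is completed fails the run):
1. the plunger is pulled clear of its hole (value of joint plunger above 0.0095 m), for 0.1 s.
2. the carousel stands one hole on, the pin fully home and let go (value of joint rotor between 1.02 and 1.075 rad and value of joint plunger below 0.003 m and contact force between the fingers and plunger below 0.1 N), for 0.2 s.
3. the carton stands on the chute's deck between the guides, let go (x of carton_mid in the frame of deck between -0.006 and 0.006 m and y of carton_mid in the frame of deck between -0.024 and 0.02 m and z of carton_mid in the frame of deck between 0.017 and 0.028 m and angle between carton_mid's own z axis and vertical below 0.15 rad and contact force between the fingers and carton below 0.1 N), for 0.1 s.
At the end, for the whole second after the job is handed in: The rotor stands one hole on (1.02 to 1.075 rad) with the pin home (plunger under 3 mm); the carton rests flat in the pocket: its centre within 10 mm across and 9 mm along of the pocket's middle, 18 to 26 mm over the pocket's floor, tilted under 0.06 rad and still (value of joint rotor between 1.02 and 1.075 rad and value of joint plunger below 0.003 m and x of carton_mid in the frame of pocket between -0.01 and 0.01 m and y of carton_mid in the frame of pocket between -0.009 and 0.009 m and z of carton_mid in the frame of pocket between 0.018 and 0.026 m and angle between carton_mid's own z axis and vertical below 0.06 rad and linear speed of carton below 0.02 m/s); the robot touches nothing.
It fails at once if the carton is dropped (moves faster than 0.45 m/s untouched by the fingers) (contact force between the fingers and carton below 0.01 N and linear speed of carton above 0.45 m/s).
It fails at once if another item (tin, cube-like box, jar, tape roll) is shifted by more than 20 mm or tipped (distance of any of tin_mid, cube_mid, jar, tape_roll from where it was at the start of the episode above 0.02 m or angle between any of tin_mid, cube_mid, jar, tape_roll's own z axis and vertical above 0.4 rad).
It also fails if it takes over 72 s, if anything falls off the work surface, if the arm or the gripper's body presses on something with over 40 N, if the wrist force passes 120 N, or if a joint passes its speed limit or range.

## Working session

There is one attempt and no reset: what is moved stays moved. The work goes in short steps, Python scripts to look and compute and a tool call to move; the robot and the scene stay as the last step left them, time stands still between calls to the robot, and variables do not carry over. Pictures are saved under pics/ and viewed, and the job is handed in when it is done.

Besides the shell and the picture viewer there is one more tool, called after "Emit:" by a JSON object that holds its "fn" and its "kwargs", one argument or row to a line. move_arm: Moves the arm, as the interface text tells. Its arguments: {"type":"object","properties":{"commands":{"type":"array","items":{"type":"array"}},"newtons":{"type":"number"}},"required":["commands"]}

```bash
mkdir -p pics
cat > h.py <<'E'
import numpy as np, cv2
from workcell import env, eyes, job
from scipy.spatial.transform import Rotation as R
def snap(n,f):
    st=env.get_state(); c=eyes.read_camera(n)
    cv2.imwrite('pics/'+f+'.png',c['frame'][:,:,::-1]); 
    if n=='wrist':
        T=np.eye(4);q=np.array(st['orientation']);T[:3,:3]=R.from_quat(q[[1,2,3,0]]).as_matrix();T[:3,3]=st['tcp_pos']
        W=T@np.array(c['mount']); E=np.linalg.inv(W)
    else: E=np.array(c['camera_from_world'])
    np.savez('pics/'+f+'.npz',K=c['mtx'],E=E,frame=c['frame'])
    return c['frame'],np.array(c['mtx']),E
def load(f):
    d=np.load('pics/'+f+'.npz');return d['frame'],d['K'],d['E']
def ray(K,E,u,v,z):
    W=np.linalg.inv(E);d=W[:3,:3]@np.linalg.inv(K)@np.array([u,v,1.]);o=W[:3,3]
    return o+d*(z-o[2])/d[2]
def proj(K,E,p):
    c=E[:3,:3]@np.asarray(p)+E[:3,3];q=K@c;return q[:2]/q[2]
E
python3 - <<'E'
from h import *
for n in ['top','side','wrist']:
    f,K,E=snap(n,n+'0');print(n,np.linalg.inv(E)[:3,3].round(3),K[0,0])
print(env.get_state())
E
```

```text
top [ 0.431 -0.012  1.289] 516.4080032866142
side [-0.035 -0.722  0.691] 456.15288561202266
wrist [0.084 0.575 0.374] 344.0749358605185
{'clock': 0.15, 'joint_pos': array([1.14038507e+00, 3.13848803e-01, 4.52632875e-02, 1.30360589e+00,
       3.79438324e-06, 1.43120331e+00]), 'qvel': array([ 5.96182089e-05, -2.90036693e-03,  3.52985611e-03, -1.26473662e-03,
       -3.58141428e-04,  1.00552633e-03]), 'tau': array([ 2.02044925e-03, -4.81067383e+01,  2.98815250e+01,  1.39079365e-02,
       -4.91661513e-05,  1.01620446e-05]), 'tcp_pos': array([0.16473135, 0.55053554, 0.24961135]), 'orientation': array([-1.97940602e-04,  1.44897210e-01,  9.89446468e-01, -6.68868361e-04]), 'wrist_force': array([ 0.56727562,  0.04282298, -0.27672436]), 'ft_torque': array([ 0.00962464, -0.03181147,  0.03131566]), 'finger_gap': 0.08565685019064062}
```

View pics/top0.png

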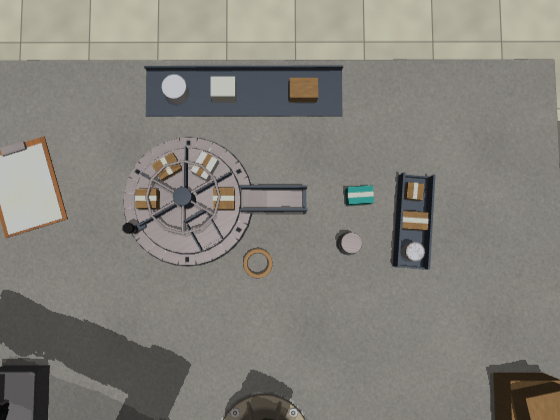

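View pics/side0.png

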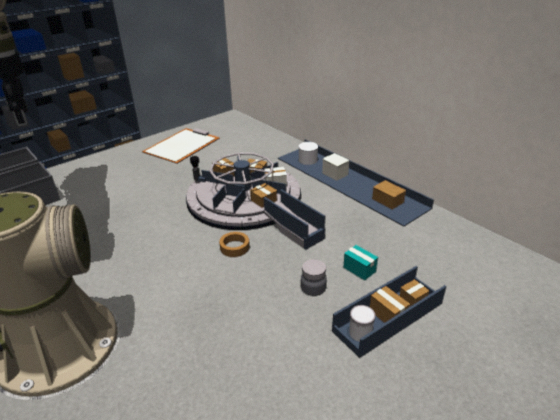

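View pics/wrist0.png

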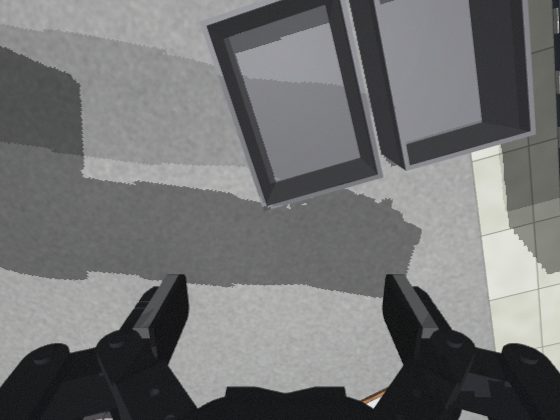

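Run:
```python
from h import *
f,K,E=load('top0')
a=cv2.resize(f[125:280,110:315],None,fx=3.9,fy=3.85,interpolation=cv2.INTER_CUBIC)
cv2.imwrite('pics/a.png',a[:,:,::-1])
a=cv2.resize(f[160:280,330:450],None,fx=5,fy=5,interpolation=cv2.INTER_CUBIC)
cv2.imwrite('pics/b.png',a[:,:,::-1])
```

```text
(no output)
```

View pics/a.png

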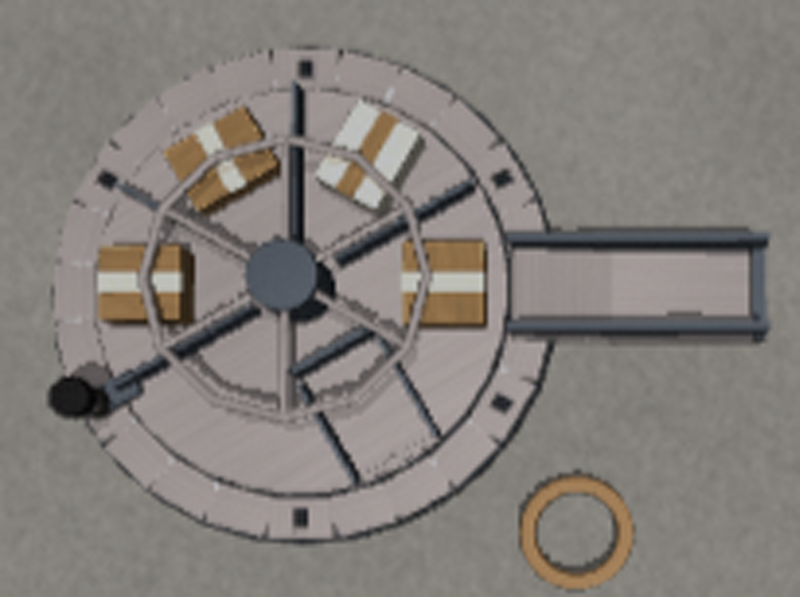

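View pics/b.png

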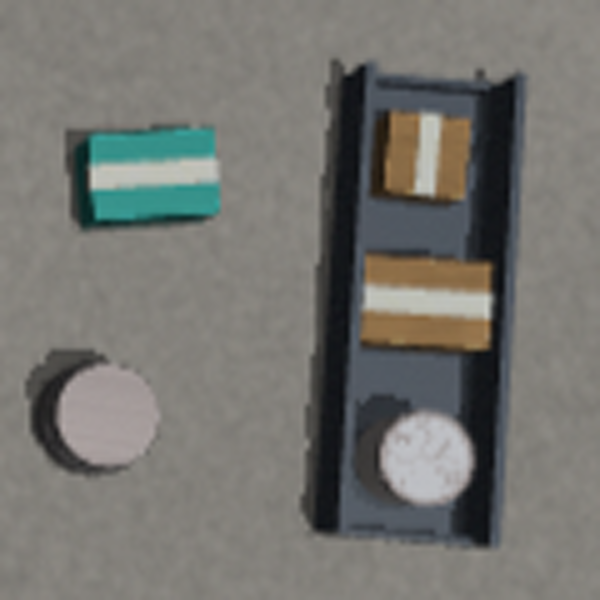

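Run:
```python
from h import *
f,K,E=load('top0')
def A(x,y,z): return ray(K,E,110+(x+.5)/3.9-.5,125+(y+.5)/3.85-.5,z)
def B(x,y,z): return ray(K,E,330+(x+.5)/5-.5,160+(y+.5)/5-.5,z)
H=np.array([A(*p,.022)[:2] for p in [(306,68),(502,177),(502,403),(301,517),(107,180)]])
# refine by centroid of dark
g=cv2.cvtColor(f,cv2.COLOR_RGB2GRAY).astype(float)
P=[]
for p in [(306,68),(502,177),(502,403),(301,517),(107,180)]:
    u=110+p[0]/3.9;v=125+p[1]/3.85;u0,v0=int(round(u)),int(round(v))
    w=g[v0-3:v0+4,u0-3:u0+4];m=np.clip(np.median(w)-15-w,0,None)
    yy,xx=np.mgrid[v0-3:v0+4,u0-3:u0+4];P.append(ray(K,E,(xx*m).sum()/m.sum(),(yy*m).sum()/m.sum(),.022)[:2])
P=np.array(P);print(P.round(4))
M=np.c_[2*P,np.ones(5)];s=np.linalg.lstsq(M,(P**2).sum(1),rcond=None)[0];c=s[:2];print('c',c,'r',np.sqrt(s[2]+c@c))
a=np.arctan2(*(P-c).T[::-1]);print('ang',np.degrees(a), np.degrees(a)%60)
print('hub',A(283,276,.106),'knobtop',A(76,396,.102),'kn r')
k=A(76,396,.102)[:2]-c;print(np.hypot(*k),np.degrees(np.arctan2(k[1],k[0])))
for n,p in dict(g1a=(512,237,.072),g1b=(765,238,.072),g2a=(512,327,.072),g2b=(765,325,.072)).items(): print(n,A(*p)[:2])
for n,p in dict(carton=(428,303,.048),cA=(362,299,.048),cB=(493,306,.048),tin=(427,458,.056),cube=(428,155,.034),jar=(108,414,.06),t1=(372,65,.049),t2=(521,74,.049),t3=(342,532,.049),t4=(497,544,.049)).items(): print(n,B(*p)[:2])
print('roll',A(577,531,.024))
```

```text
[[0.726  0.1886]
 [0.6537 0.0632]
 [0.5086 0.0634]
 [0.4362 0.1891]
 [0.6537 0.3143]]
c [0.58117278 0.18876343] r 0.1449318048722795
ang [-4.80835566e-02 -6.00066223e+01 -1.20044415e+02  1.79875933e+02
  5.99900267e+01] [59.95191644 59.99337775 59.9555848  59.87593319 59.99002669]
hub [0.58008537 0.18760894 0.106     ] knobtop [0.50865224 0.30983184 0.102     ] kn r
0.14112685403988356 120.92180383630509
g1a [0.60818697 0.05396527]
g1b [ 0.60707218 -0.10027965]
g2a [0.5523315  0.05389085]
g2b [ 0.553083   -0.09979242]
carton [ 0.52763614 -0.36506705]
cA [ 0.52967101 -0.33329522]
cB [ 0.52608691 -0.39636136]
tin [ 0.45289808 -0.36035283]
cube [ 0.60146096 -0.37097367]
jar [ 0.47419527 -0.20799979]
t1 [ 0.64354588 -0.34066981]
t2 [ 0.63889881 -0.41286473]
t3 [ 0.41782256 -0.320746  ]
t4 [ 0.41188172 -0.3947039 ]
roll [0.42699857 0.01562693 0.024     ]
```

Emit:
{"fn": "move_arm", "kwargs": {
  "commands": [
    [[0.86,-0.59,0],[0,0,-0.54],1],
    [[0.86,-0.59,0],[0,0,-0.54],1],
    [[0.86,-0.59,0],[0,0,-0.54],1],
    [[0.86,-0.59,0],[0,0,-0.54],1],
    [[0.86,-0.59,0],[0,0,-0.54],1]
  ]
}}

```text
clock: 0.65
tcp_pos: [0.3379, 0.4317, 0.2501]
orientation: [-0.0, 0.329, 0.944, -0.0]
wrist_force: [-0.9, 0.8, 0.3]
finger_gap: 0.0852
```

Emit:
{"fn": "move_arm", "kwargs": {
  "commands": [
    [[0.86,-0.59,0],[0,0,-0.54],1],
    [[0.86,-0.59,0],[0,0,-0.54],1],
    [[0.86,-0.59,0],[0,0,-0.54],1],
    [[0.86,-0.59,-0.5],[0,0,-0.54],0.4],
    [[0.86,-0.59,-0.5],[0,0,-0.54],0.4]
  ]
}}

```text
clock: 1.15
tcp_pos: [0.5106, 0.3139, 0.2103]
orientation: [0.0, 0.5, 0.866, 0.001]
wrist_force: [0.2, 0.8, -0.2]
finger_gap: 0.06
```

Emit:
{"fn": "move_arm", "kwargs": {
  "commands": [
    [[0,0,-0.5],[0,0,0],0.4],
    [[0,0,0],[0,0,0],0.4]
  ]
}}

```text
clock: 1.35
tcp_pos: [0.5079, 0.3129, 0.1867]
orientation: [-0.002, 0.5, 0.866, -0.003]
wrist_force: [-0.9, 0.3, -0.8]
finger_gap: 0.0592
```

```bash
cat >> h.py <<'E'
def s():
    st=env.get_state();q=np.array(st['orientation']);m=R.from_quat(q[[1,2,3,0]]).as_matrix()
    print('t',round(st['clock'],2),'p',np.round(st['tcp_pos'],4),'yawY',np.degrees(np.arctan2(m[1,1],m[0,1])).round(2),'z',m[:,2].round(4),'F',np.round(st['wrist_force'],1),'gap',round(st['finger_gap'],4),'j6',round(st['joint_pos'][5],2))
E
python3 - <<'E'
from h import *
s();snap('wrist','w1');s()
E
```

```text
t 1.35 p [0.5079 0.3129 0.1867] yawY 30.0 z [-0.0061 -0.0025 -1.    ] F [-0.9  0.3 -0.8] gap 0.0592 j6 1.46
t 1.4 p [0.5079 0.3139 0.1886] yawY 30.09 z [-0.0041 -0.0016 -1.    ] F [-0.9  0.4 -0.2] gap 0.0597 j6 1.46
```

View pics/w1.png

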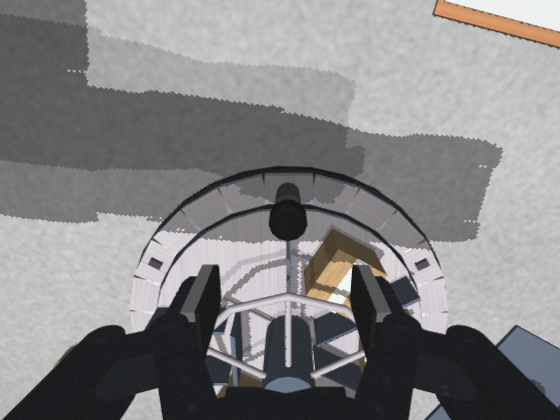

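Run:
```python
from h import *
f,K,E=load('w1')
g=cv2.cvtColor(f,cv2.COLOR_RGB2GRAY)[170:255,255:325]
cv2.imwrite('pics/k.png',cv2.resize(cv2.convertScaleAbs(g,alpha=2.5),None,fx=7,fy=7))
for u,v in [(288,221),(270,221),(306,221),(288,240)]: print(ray(K,E,u,v,.102))
print(proj(K,E,[.5087,.3144,.102]))
```

```text
[0.5089573  0.31517223 0.102     ]
[0.49881421 0.30927178 0.102     ]
[0.51909396 0.32106895 0.102     ]
[0.51578149 0.30345271 0.102     ]
[287.06330303 221.76814998]
```

View pics/k.png

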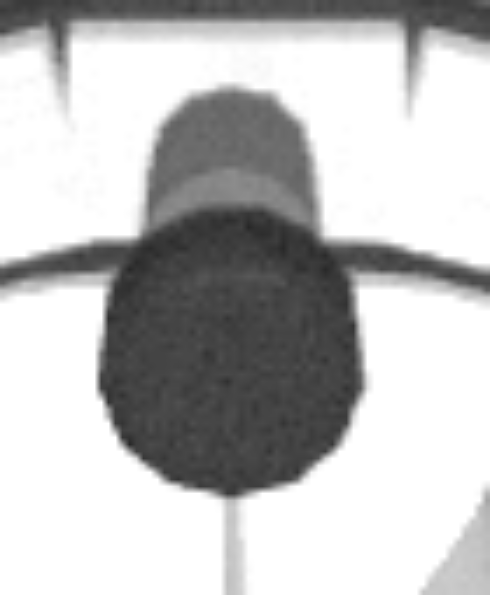

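Emit:
{"fn": "move_arm", "kwargs": {
  "commands": [
    [[0.02,0.02,-0.6],[0,0,0],0.4],
    [[0,0,-0.6],[0,0,0],0.4],
    [[0,0,-0.6],[0,0,0],0.4],
    [[0,0,-0.4],[0,0,0],0.4],
    [[0,0,-0.16],[0,0,0],0.4]
  ]
}}

```text
clock: 1.9
tcp_pos: [0.5084, 0.3164, 0.0955]
orientation: [-0.0, 0.498, 0.867, -0.0]
wrist_force: [-1.1, 0.6, 0.6]
finger_gap: 0.0598
```

Emit:
{"fn": "move_arm", "kwargs": {
  "commands": [
    [[0,0,0],[0,0,0],-0.2],
    [[0,0,0],[0,0,0],-1],
    [[0,0,0],[0,0,0],-1],
    [[0,0,0],[0,0,0],-1],
    [[0,0,0],[0,0,0],-1]
  ],
  "newtons": 60
}}

```text
clock: 2.4
tcp_pos: [0.5093, 0.3159, 0.0978]
orientation: [0.0, 0.499, 0.867, 0.0]
wrist_force: [-3.8, -0.5, 5.0]
finger_gap: 0.0237
```

Run:
```python
from h import *
s();snap('side','s1');s()
```

```text
t 2.4 p [0.5093 0.3159 0.0978] yawY 30.16 z [ 4.e-04  7.e-04 -1.e+00] F [-3.8 -0.5  5. ] gap 0.0237 j6 1.47
t 2.45 p [0.5093 0.316  0.0978] yawY 30.16 z [ 4.e-04  7.e-04 -1.e+00] F [-3.8 -0.6  6.3] gap 0.0233 j6 1.47
```

Emit:
{"fn": "move_arm", "kwargs": {
  "commands": [
    [[0,0,0.15],[0,0,0],-1],
    [[0,0,0.15],[0,0,0],-1],
    [[0,0,0.05],[0,0,0],-1],
    [[0,0,0],[0,0,0],-1]
  ]
}}

```text
clock: 2.85
tcp_pos: [0.5092, 0.3158, 0.1094]
orientation: [-0.001, 0.499, 0.867, -0.0]
wrist_force: [-1.5, 2.2, -11.2]
finger_gap: 0.0235
```

Run:
```python
from h import *
s()
f,K,E=load('side0');a=f[145:225,170:310]
f,K,E=snap('side','s2');b=f[145:225,170:310]
cv2.imwrite('pics/c.png',cv2.resize(np.vstack([a,b])[:,:,::-1],None,fx=3.7,fy=3.7,interpolation=cv2.INTER_CUBIC));s()
```

```text
t 2.85 p [0.5092 0.3158 0.1094] yawY 30.15 z [-1.3e-03  1.0e-04 -1.0e+00] F [ -1.5   2.2 -11.2] gap 0.0235 j6 1.47
t 2.9 p [0.5092 0.3158 0.1093] yawY 30.15 z [-1.3e-03  1.0e-04 -1.0e+00] F [ -0.7   3.  -11.3] gap 0.0234 j6 1.47
```

View pics/c.png

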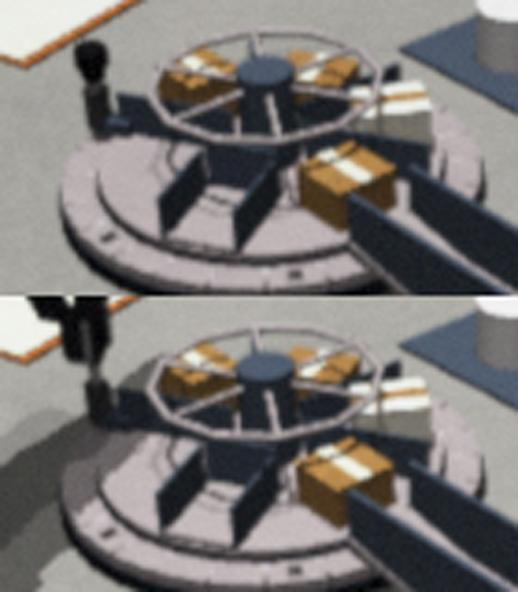

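Run:
```python
import numpy as np
a=np.radians(np.arange(120,181,5));p=.145*np.c_[np.cos(a),np.sin(a)]/.04
print(np.diff(p,axis=0).round(2).tolist())
```

```text
[[-0.27, -0.17], [-0.25, -0.19], [-0.23, -0.21], [-0.21, -0.23], [-0.19, -0.25], [-0.17, -0.27], [-0.15, -0.28], [-0.12, -0.29], [-0.1, -0.3], [-0.07, -0.31], [-0.04, -0.31], [-0.01, -0.32]]
```

Emit:
{"fn": "move_arm", "kwargs": {
  "commands": [
    [[-0.27,-0.17,0],[0,0,0.62],-1],
    [[-0.25,-0.19,0],[0,0,0.62],-1],
    [[-0.23,-0.21,0],[0,0,0.62],-1],
    [[-0.21,-0.23,0],[0,0,0.62],-1]
  ]
}}

```text
clock: 3.3
tcp_pos: [0.47, 0.2834, 0.1091]
orientation: [-0.001, 0.34, 0.94, -0.0]
wrist_force: [-0.9, 1.6, -11.4]
finger_gap: 0.0236
```

Emit:
{"fn": "move_arm", "kwargs": {
  "commands": [
    [[-0.19,-0.25,0],[0,0,0.63],-1],
    [[-0.17,-0.27,0],[0,0,0.63],-1],
    [[-0.15,-0.28,0],[0,0,0.63],-1],
    [[-0.12,-0.29,0],[0,0,0.63],-1]
  ]
}}

```text
clock: 3.7
tcp_pos: [0.4441, 0.2394, 0.109]
orientation: [-0.002, 0.171, 0.985, -0.001]
wrist_force: [-1.5, 1.2, -11.4]
finger_gap: 0.0234
```

Run:
```python
from h import *
s()
p=env.get_state()['tcp_pos'][:2]-np.array([.5812,.1888]);print(np.hypot(*p),np.degrees(np.arctan2(p[1],p[0])))
```

```text
t 3.7 p [0.4441 0.2394 0.109 ] yawY 70.35 z [-3.4e-03 -6.0e-04 -1.0e+00] F [ -1.5   1.2 -11.4] gap 0.0234 j6 0.68
0.1461607360190457 159.7660165786786
```

Emit:
{"fn": "move_arm", "kwargs": {
  "commands": [
    [[-0.1,-0.3,0],[0,0,0.63],-1],
    [[-0.07,-0.31,0],[0,0,0.63],-1],
    [[-0.04,-0.31,0],[0,0,0.63],-1],
    [[-0.01,-0.32,0],[0,0,0.63],-1],
    [[0,0,0],[0,0,0],-1]
  ]
}}

```text
clock: 4.2
tcp_pos: [0.4348, 0.1885, 0.1089]
orientation: [-0.002, -0.002, 1.0, -0.001]
wrist_force: [-4.5, -0.2, -10.9]
finger_gap: 0.0231
```

Run:
```python
from h import *
s()
p=env.get_state()['tcp_pos'][:2]-np.array([.5812,.1888]);print(np.hypot(*p),np.degrees(np.arctan2(p[1],p[0])))
f,K,E=snap('side','s3');b=f[125:235,150:330]
cv2.imwrite('pics/c.png',cv2.resize(b[:,:,::-1],None,fx=4,fy=4,interpolation=cv2.INTER_CUBIC));s()
```

```text
t 4.2 p [0.4348 0.1885 0.1089] yawY 90.27 z [-0.0049 -0.0022 -1.    ] F [ -4.5  -0.2 -10.9] gap 0.0231 j6 0.24
0.1464117380470244 -179.8782171260749
t 4.25 p [0.4348 0.1891 0.1089] yawY 90.18 z [-0.0049 -0.0015 -1.    ] F [ -5.   -1.1 -10.6] gap 0.0235 j6 0.24
```

View pics/c.png

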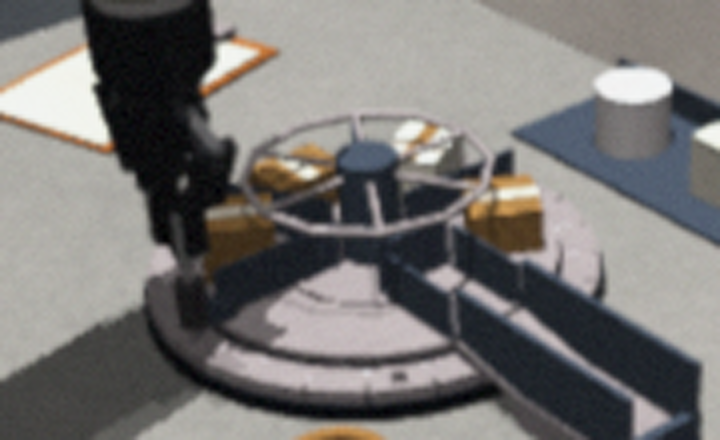

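Emit:
{"fn": "move_arm", "kwargs": {
  "commands": [
    [[0,0,-0.1],[0,0,0],-1],
    [[0,0,-0.1],[0,0,0],-1],
    [[0,0,-0.1],[0,0,0],-1],
    [[0,0,-0.05],[0,0,0],-1],
    [[0,0,0],[0,0,0],-1]
  ]
}}

```text
clock: 4.75
tcp_pos: [0.4351, 0.1891, 0.0977]
orientation: [-0.001, -0.002, 1.0, -0.002]
wrist_force: [-13.6, -6.9, 15.8]
finger_gap: 0.0234
```

Run:
```python
from h import *
s()
```

```text
t 4.75 p [0.4351 0.1891 0.0977] yawY 90.21 z [-0.0029 -0.0038 -1.    ] F [-13.6  -6.9  15.8] gap 0.0234 j6 0.24
```

Emit:
{"fn": "move_arm", "kwargs": {
  "commands": [
    [[0,0,0],[0,0,0],0.4],
    [[0,0,0],[0,0,0],0.4],
    [[0,0,0],[0,0,0],0.4],
    [[0,0,0.3],[0,0,0],0.4],
    [[0,0,0.8],[0,0,0],0.4]
  ]
}}

```text
clock: 5.25
tcp_pos: [0.4358, 0.1902, 0.139]
orientation: [-0.002, -0.003, 1.0, -0.0]
wrist_force: [0.7, -0.3, 0.4]
finger_gap: 0.0596
```

Emit:
{"fn": "move_arm", "kwargs": {
  "commands": [
    [[-0.3,-0.6,0.8],[0,0,0],0.4],
    [[0,-1,0.8],[0,0,0],0.4],
    [[0,-1,0.8],[0,0,0],0.4],
    [[0.3,-1,0],[0,0,-0.9],0.4],
    [[0.3,-1,0],[0,0,-0.9],0.4]
  ]
}}

```text
clock: 5.75
tcp_pos: [0.4507, 0.0069, 0.2373]
orientation: [0.003, 0.125, 0.992, -0.0]
wrist_force: [1.6, 0.4, 0.4]
finger_gap: 0.0594
```

Run:
```python
from h import *
s()
f,K,E=snap('top','t1')
a=cv2.resize(f[125:280,110:315],None,fx=3.9,fy=3.85,interpolation=cv2.INTER_CUBIC)
cv2.imwrite('pics/a1.png',a[:,:,::-1])
f,K,E=snap('side','s4');b=f[125:235,150:330]
cv2.imwrite('pics/c1.png',cv2.resize(b[:,:,::-1],None,fx=4,fy=4,interpolation=cv2.INTER_CUBIC));s()
```

```text
t 5.75 p [0.4507 0.0069 0.2373] yawY 75.64 z [ 5.6e-03 -8.0e-04 -1.0e+00] F [1.6 0.4 0.4] gap 0.0594 j6 0.09
t 5.85 p [0.4516 0.0043 0.236 ] yawY 75.42 z [ 0.0041 -0.0019 -1.    ] F [-0.6 -0.  -0.2] gap 0.0591 j6 0.09
```

View pics/a1.png

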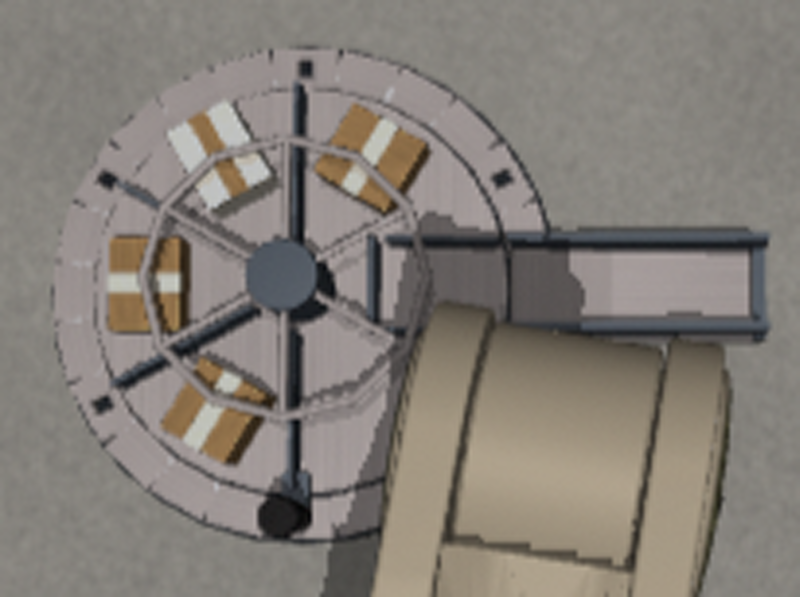

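View pics/c1.png

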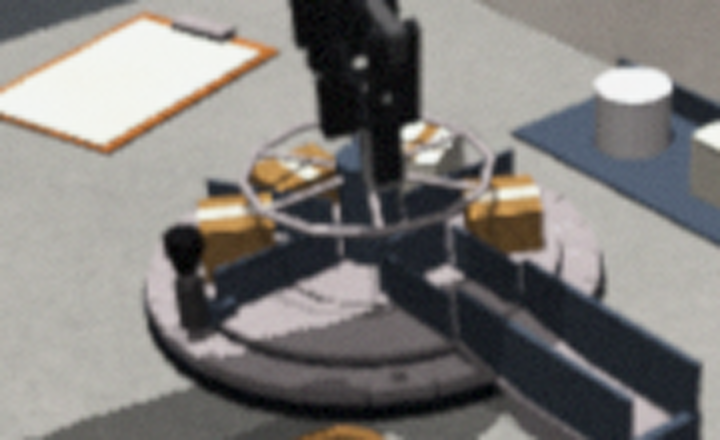

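Run:
```python
from h import *
f,K,E=load('s4')
for z in (.092,.095,.101): 
  u=proj(K,E,[.4362,.1888,z]);print(z,u,(u-[150,125])*4)
```

```text
0.092 [195.34522143 185.60788586] [181.3808857  242.43154342]
0.095 [195.20006575 184.60076138] [180.80026301 238.40304554]
0.101 [194.90848091 182.57767663] [179.63392365 230.31070651]
```

Emit:
{"fn": "move_arm", "kwargs": {
  "commands": [
    [[0.2,-0.95,0],[0,0,-1],0.4],
    [[0.2,-0.95,0],[0,0,-1],0.4],
    [[0.2,-0.95,0],[0,0,-1],0.4],
    [[0.2,-0.95,0],[0,0,-1],0.4],
    [[0.2,-0.95,0],[0,0,-1],0.4]
  ]
}}

```text
clock: 6.35
tcp_pos: [0.4898, -0.1826, 0.2353]
orientation: [0.001, 0.457, 0.89, 0.0]
wrist_force: [0.6, 1.2, 0.5]
finger_gap: 0.0598
```

Emit:
{"fn": "move_arm", "kwargs": {
  "commands": [
    [[0.2,-0.9,0],[0,0,-1],0.4],
    [[0.2,-0.9,0],[0,0,-1],0.4],
    [[0.2,-0.9,-0.2],[0,0,-1],0.4],
    [[0.2,-0.9,-0.5],[0,0,-1],0.4],
    [[0.1,-0.7,-0.5],[0,0,-1],0.4]
  ]
}}

```text
clock: 6.85
tcp_pos: [0.5266, -0.3555, 0.1869]
orientation: [0.001, 0.734, 0.679, 0.0]
wrist_force: [1.2, -0.3, 0.1]
finger_gap: 0.0596
```

Emit:
{"fn": "move_arm", "kwargs": {
  "commands": [
    [[0,0,0],[0,0,0],0.4],
    [[0,0,0],[0,0,0],0.4]
  ]
}}

```text
clock: 7.05
tcp_pos: [0.5252, -0.3531, 0.186]
orientation: [-0.001, 0.731, 0.682, 0.0]
wrist_force: [0.3, 1.2, 0.3]
finger_gap: 0.0599
```

Run:
```python
from h import *
s();snap('wrist','w2');s()
```

```text
t 7.05 p [ 0.5252 -0.3531  0.186 ] yawY -4.02 z [-0.001   0.0015 -1.    ] F [0.3 1.2 0.3] gap 0.0599 j6 0.92
t 7.1 p [ 0.5255 -0.3527  0.1869] yawY -3.98 z [ 0.e+00  6.e-04 -1.e+00] F [-1.   0.7 -0.1] gap 0.06 j6 0.92
```

View pics/w2.png

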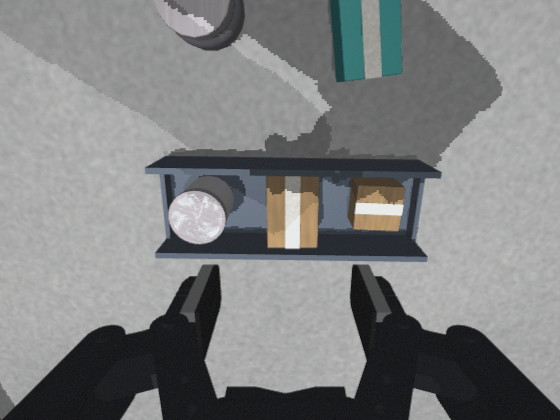

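Run:
```python
from h import *
f,K,E=load('w2')
h=cv2.cvtColor(f,cv2.COLOR_RGB2HSV)
m=((h[...,0]>8)&(h[...,0]<25)&(h[...,1]>80)&(h[...,2]>80)).astype(np.uint8)*255
m[:,:255]=0;m[:,330:]=0;m[:160]=0;m[260:]=0
m=cv2.morphologyEx(m,cv2.MORPH_CLOSE,np.ones((19,19)))
r=cv2.minAreaRect(cv2.findNonZero(m));bx=cv2.boxPoints(r);print(r)
P=np.array([ray(K,E,u,v,.048) for u,v in bx]);print(P.round(4),P.mean(0))
for uv in [(293,178),(293,248),(267,213),(319,213)]: print(ray(K,E,*uv,.048))
c=f[150:270,140:440];cv2.imwrite('pics/d.png',cv2.resize(c[:,:,::-1],None,fx=2.6,fy=2.6))
```

```text
((292.4999694824219, 211.49996948242188), (50.99999237060547, 70.99998474121094), -0.0)
[[ 0.5076 -0.3946  0.048 ]
 [ 0.5129 -0.3335  0.048 ]
 [ 0.5527 -0.3363  0.048 ]
 [ 0.5504 -0.3975  0.048 ]] [ 0.53088168 -0.365484    0.048     ]
[ 0.53307813 -0.33654932  0.048     ]
[ 0.52934146 -0.39700723  0.048     ]
[ 0.5102261  -0.36426691  0.048     ]
[ 0.55232135 -0.3671638   0.048     ]
```

View pics/d.png

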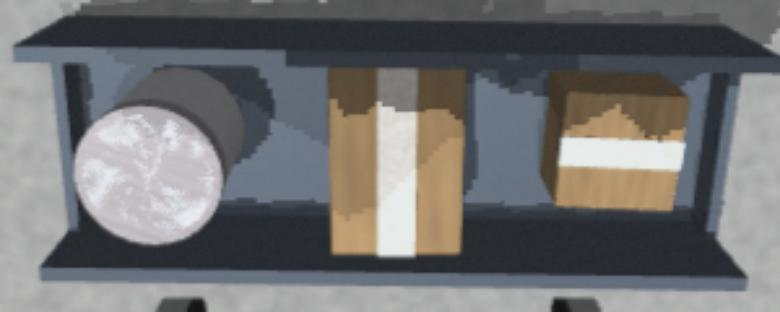

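Emit:
{"fn": "move_arm", "kwargs": {
  "commands": [
    [[0.11,-0.33,-0.5],[0,0,-0.05],0.4],
    [[0,0,-0.8],[0,0,0],0.4],
    [[0,0,-0.8],[0,0,0],0.4],
    [[0,0,-0.6],[0,0,0],0.4],
    [[0,0,0],[0,0,0],0.4]
  ]
}}

```text
clock: 7.6
tcp_pos: [0.5284, -0.3637, 0.0762]
orientation: [-0.003, 0.733, 0.68, -0.0]
wrist_force: [-0.8, 0.5, -0.2]
finger_gap: 0.0598
```

Run:
```python
from h import *
s();snap('wrist','w3');snap('side','s5')
f,K,E=load('s5');cv2.imwrite('pics/d.png',cv2.resize(f[220:360,310:460][:,:,::-1],None,fx=4,fy=4))
```

```text
t 7.6 p [ 0.5284 -0.3637  0.0762] yawY -4.34 z [-0.0039  0.0038 -1.    ] F [-0.8  0.5 -0.2] gap 0.0598 j6 0.92
```

View pics/w3.png

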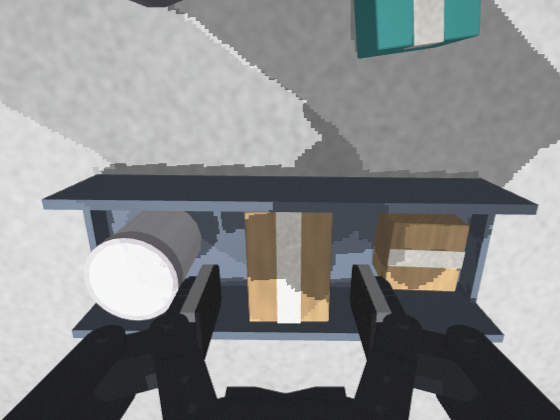

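View pics/d.png

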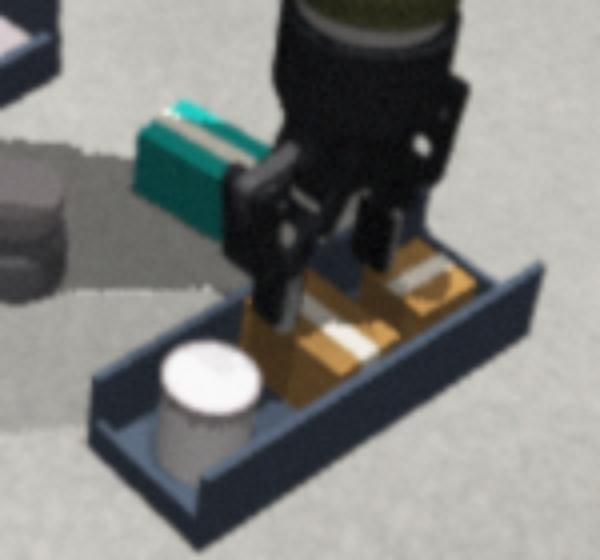

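Emit:
{"fn": "move_arm", "kwargs": {
  "commands": [
    [[0.04,-0.04,-0.5],[0,0,0],0.4],
    [[0,0,-0.5],[0,0,0],0.4],
    [[0,0,-0.14],[0,0,0],0.3],
    [[0,0,0],[0,0,0],-1],
    [[0,0,0],[0,0,0],-1]
  ],
  "newtons": 30
}}

```text
clock: 8.2
tcp_pos: [0.532, -0.3688, 0.0345]
orientation: [0.001, 0.734, 0.679, 0.0]
wrist_force: [-0.0, 0.7, -2.4]
finger_gap: 0.0417
```

Emit:
{"fn": "move_arm", "kwargs": {
  "commands": [
    [[0,0,0],[0,0,0],-1],
    [[0,0,0],[0,0,0],-1],
    [[0,0,0.05],[0,0,0],-1],
    [[0,0,0.3],[0,0,0],-1],
    [[0,0,0.4],[0,0,0],-1]
  ]
}}

```text
clock: 8.7
tcp_pos: [0.5305, -0.3679, 0.0626]
orientation: [-0.001, 0.734, 0.679, -0.0]
wrist_force: [0.5, -1.0, -4.0]
finger_gap: 0.0413
```

Run:
```python
from h import *
s();snap('side','s6')
f,K,E=load('s6');cv2.imwrite('pics/d.png',cv2.resize(f[220:360,310:460][:,:,::-1],None,fx=4,fy=4))
```

```text
t 8.7 p [ 0.5305 -0.3679  0.0626] yawY -4.51 z [-0.0017  0.0015 -1.    ] F [ 0.5 -1.  -4. ] gap 0.0413 j6 0.92
```

View pics/d.png

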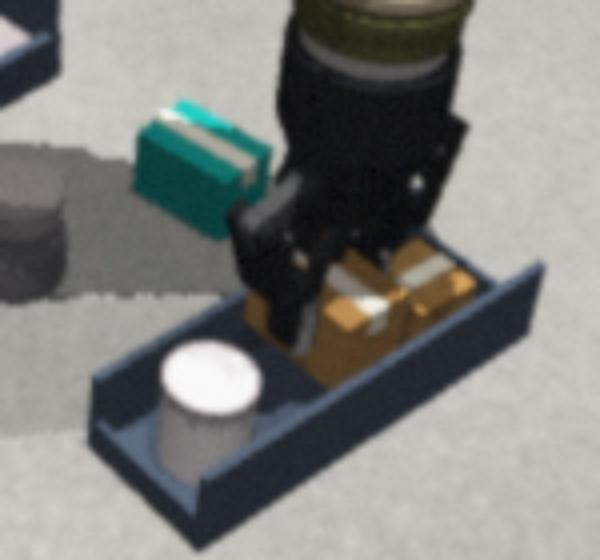

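Emit:
{"fn": "move_arm", "kwargs": {
  "commands": [
    [[0,0,0.6],[0,0,0],-1],
    [[0,0,0.7],[0,0,0],-1],
    [[0,0,0.7],[0,0,0],-1],
    [[-0.2,0.5,0.5],[0,0,0.1],-1],
    [[-0.3,0.7,0],[0,0,0.1],-1]
  ]
}}

```text
clock: 9.25
tcp_pos: [0.5134, -0.3227, 0.1668]
orientation: [0.004, 0.725, 0.689, 0.001]
wrist_force: [0.4, 0.2, -2.4]
finger_gap: 0.0417
```

Emit:
{"fn": "move_arm", "kwargs": {
  "commands": [
    [[-0.3,0.8,0],[0,0,0.1],-1],
    [[-0.3,0.8,0],[0,0,0.1],-1],
    [[-0.3,0.8,0],[0,0,0.1],-1],
    [[-0.3,0.8,0],[0,0,0.06],-1],
    [[-0.3,0.8,0],[0,0,0],-1]
  ]
}}

```text
clock: 9.75
tcp_pos: [0.4507, -0.1592, 0.1632]
orientation: [0.0, 0.707, 0.707, 0.0]
wrist_force: [-0.0, -0.5, -2.4]
finger_gap: 0.0416
```

Emit:
{"fn": "move_arm", "kwargs": {
  "commands": [
    [[-0.3,0.8,-0.2],[0,0,0],-1],
    [[-0.2,0.6,-0.5],[0,0,0],-1],
    [[0,0.2,-0.7],[0,0,0],-1],
    [[0,0,-0.7],[0,0,0],-1],
    [[0,0,0],[0,0,0],-1]
  ]
}}

```text
clock: 10.25
tcp_pos: [0.4287, -0.0949, 0.0765]
orientation: [-0.003, 0.707, 0.707, -0.001]
wrist_force: [-1.2, 1.1, -3.3]
finger_gap: 0.0415
```

Run:
```python
from h import *
s();snap('side','s7')
```

```text
t 10.25 p [ 0.4287 -0.0949  0.0765] yawY 0.03 z [-0.005   0.0021 -1.    ] F [-1.2  1.1 -3.3] gap 0.0415 j6 1.17
```

View pics/s7.png

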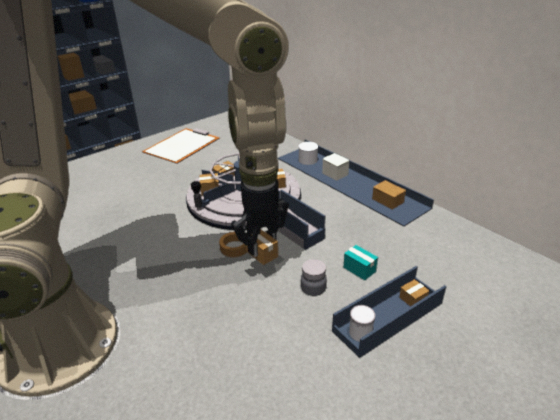

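Emit:
{"fn": "move_arm", "kwargs": {
  "commands": [
    [[0,0,-0.4],[0,0,0],-1],
    [[0,0,-0.3],[0,0,0],-1],
    [[0,0,-0.2],[0,0,0],-1],
    [[0,0,-0.15],[0,0,0],-1],
    [[0,0,0],[0,0,0],-1]
  ]
}}

```text
clock: 10.8
tcp_pos: [0.4314, -0.0966, 0.0369]
orientation: [0.0, 0.707, 0.707, 0.0]
wrist_force: [-1.3, -0.6, -3.8]
finger_gap: 0.0414
```

Emit:
{"fn": "move_arm", "kwargs": {
  "commands": [
    [[0,0,-0.06],[0,0,0],-1],
    [[0,0,-0.05],[0,0,0],-1],
    [[0,0,-0.05],[0,0,0],-1],
    [[0,0,0],[0,0,0],-1]
  ]
}}

```text
clock: 11.2
tcp_pos: [0.4312, -0.0964, 0.0303]
orientation: [-0.0, 0.707, 0.707, -0.0]
wrist_force: [0.3, 0.1, -2.9]
finger_gap: 0.0411
```

Emit:
{"fn": "move_arm", "kwargs": {
  "commands": [
    [[0,0,-0.04],[0,0,0],-1],
    [[0,0,-0.03],[0,0,0],-1],
    [[0,0,0],[0,0,0],-1]
  ]
}}

```text
clock: 11.5
tcp_pos: [0.4313, -0.0964, 0.0299]
orientation: [0.0, 0.707, 0.707, 0.0]
wrist_force: [-7.4, 2.8, 24.5]
finger_gap: 0.0414
```

Emit:
{"fn": "move_arm", "kwargs": {
  "commands": [
    [[0,0,0.05],[0,0,0],-1],
    [[0,0,0],[0,0,0],-0.1],
    [[0,0,0],[0,0,0],0.4],
    [[0,0,0],[0,0,0],0.4],
    [[0,0,0.4],[0,0,0],0.4]
  ]
}}

```text
clock: 12.0
tcp_pos: [0.4299, -0.0958, 0.0442]
orientation: [-0.002, 0.707, 0.707, -0.001]
wrist_force: [-0.8, 0.4, -0.8]
finger_gap: 0.0595
```

Emit:
{"fn": "move_arm", "kwargs": {
  "commands": [
    [[0,0,0.8],[0,0,0],0.4],
    [[0,0,0.8],[0,0,0],1],
    [[0,0,0.8],[0,0,0.8],1],
    [[0,0,0.3],[0,0,1],1],
    [[0,0,0],[0,0,1],1]
  ]
}}

```text
clock: 12.5
tcp_pos: [0.433, -0.0971, 0.156]
orientation: [0.002, 0.554, 0.832, 0.0]
wrist_force: [0.1, 0.1, -0.3]
finger_gap: 0.0856
```

Emit:
{"fn": "move_arm", "kwargs": {
  "commands": [
    [[0,0,0],[0,0,1],1],
    [[0,0,0],[0,0,1],1],
    [[0,0,0],[0,0,1],1],
    [[0,0,0],[0,0,1],1],
    [[0,0,0],[0,0,1],1]
  ]
}}

```text
clock: 13.0
tcp_pos: [0.4314, -0.0964, 0.1534]
orientation: [-0.0, 0.236, 0.972, 0.0]
wrist_force: [-0.4, -0.5, -0.1]
finger_gap: 0.0855
```

Emit:
{"fn": "move_arm", "kwargs": {
  "commands": [
    [[0,0,0],[0,0,1],1],
    [[0,0,0],[0,0,1],1],
    [[0,0,0],[0,0,0.45],1],
    [[0,0,0],[0,0,0],1]
  ]
}}

```text
clock: 13.4
tcp_pos: [0.4313, -0.0964, 0.1534]
orientation: [-0.0, 0.07, 0.998, 0.0]
wrist_force: [0.6, -0.6, 0.6]
finger_gap: 0.0854
```

Run:
```python
from h import *
s();snap('wrist','w4');s();snap('side','s8')
f,K,E=load('s8');cv2.imwrite('pics/d.png',cv2.resize(f[180:320,200:350][:,:,::-1],None,fx=4,fy=4))
```

```text
t 13.4 p [ 0.4313 -0.0964  0.1534] yawY 81.98 z [-1.e-04  2.e-04 -1.e+00] F [ 0.6 -0.6  0.6] gap 0.0854 j6 -0.26
t 13.45 p [ 0.4313 -0.0964  0.1534] yawY 81.89 z [-1.e-04  2.e-04 -1.e+00] F [-0.5 -0.2  0.2] gap 0.0854 j6 -0.26
```

View pics/w4.png

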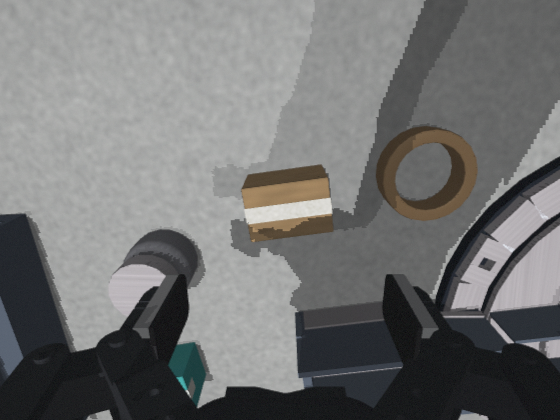

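View pics/d.png

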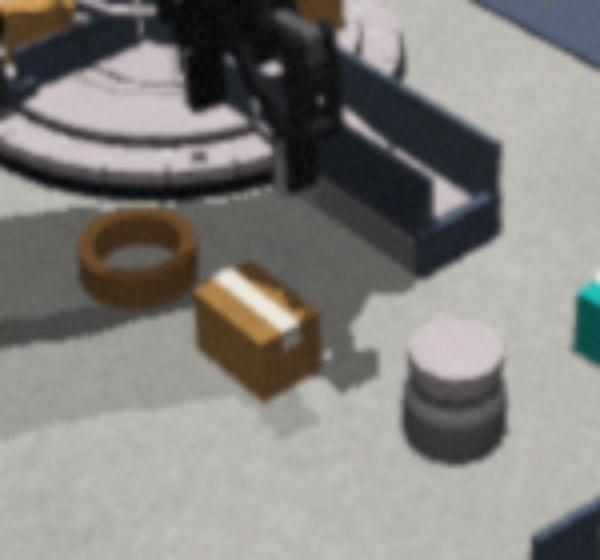

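Run:
```python
from h import *
f,K,E=load('w4')
cv2.imwrite('pics/e.png',cv2.resize(f[155:255,230:350][:,:,::-1],None,fx=6,fy=6,interpolation=cv2.INTER_CUBIC))
h=cv2.cvtColor(f,cv2.COLOR_RGB2HSV)
m=((h[...,1]<45)&(h[...,2]>140)).astype(np.uint8);m[:192]=0;m[228:]=0;m[:,:244]=0;m[:,333:]=0
ys,xs=np.nonzero(m)
cols=range(250,330,5);L=[(c,ys[xs==c].mean()) for c in cols if (xs==c).sum()>5]
P=np.array([ray(K,E,u,v,.044)[:2] for u,v in L]);d=P[-1]-P[0];pf=np.polyfit(P[:,1],P[:,0],1);print(pf, 'long axis yaw off y deg',np.degrees(-np.arctan(pf[0])), 'x at y', np.polyval(pf,-.0964))
```

```text
[0.0010954  0.43266099] long axis yaw off y deg -0.06276194550880194 x at y 0.43255538886352896
```

View pics/e.png

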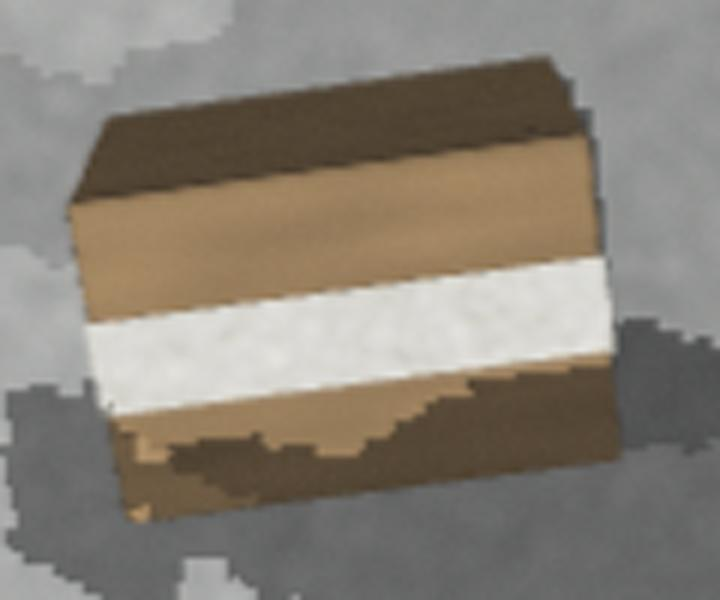

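Run:
```python
from h import *
f,K,E=load('w4')
P=np.array([ray(K,E,230+x/6,155+y/6,.044) for x,y in [(70,203),(585,135),(620,460),(130,522)]]);print(P.round(4),P.mean(0))
```

```text
[[ 0.4118 -0.1244  0.044 ]
 [ 0.412  -0.0635  0.044 ]
 [ 0.4535 -0.0633  0.044 ]
 [ 0.4534 -0.1244  0.044 ]] [ 0.43265573 -0.09391039  0.044     ]
```

Emit:
{"fn": "move_arm", "kwargs": {
  "commands": [
    [[0.035,0.06,-0.3],[0,0,0.99],1],
    [[0,0,-0.8],[0,0,0.03],1],
    [[0,0,-0.8],[0,0,0],1],
    [[0,0,-0.7],[0,0,0],1],
    [[0,0,-0.48],[0,0,0],1]
  ]
}}

```text
clock: 14.0
tcp_pos: [0.4317, -0.0936, 0.0286]
orientation: [-0.001, -0.0, 1.0, 0.0]
wrist_force: [0.7, -0.0, 0.8]
finger_gap: 0.0854
```

Run:
```python
from h import *
s();snap('wrist','w5')
```

```text
t 14.0 p [ 0.4317 -0.0936  0.0286] yawY 90.06 z [-1.7e-03  8.0e-04 -1.0e+00] F [ 0.7 -0.   0.8] gap 0.0854 j6 -0.4
```

View pics/w5.png

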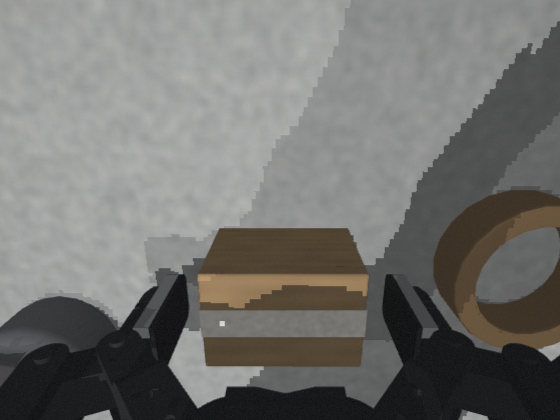

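Well centred between the fingers (gaps at columns 188–200 and 367–384). Close and lift a little.

Emit:
{"fn": "move_arm", "kwargs": {
  "commands": [
    [[0,0,0],[0,0,0],0.4],
    [[0,0,0],[0,0,0],-1],
    [[0,0,0],[0,0,0],-1],
    [[0,0,0],[0,0,0],-1],
    [[0,0,0.1],[0,0,0],-1]
  ],
  "newtons": 35
}}

```text
clock: 14.55
tcp_pos: [0.4326, -0.0939, 0.0347]
orientation: [0.0, -0.001, 1.0, 0.0]
wrist_force: [0.1, 0.8, -3.8]
finger_gap: 0.0616
```

Emit:
{"fn": "move_arm", "kwargs": {
  "commands": [
    [[0,0,0.4],[0,0,0],-1],
    [[0,0,0.7],[0,0,0],-1],
    [[0,0,0.8],[0,0,0],-1],
    [[0,0,0.8],[0,0,0],-1],
    [[0,0,0],[0,0,0],-1]
  ]
}}

```text
clock: 15.05
tcp_pos: [0.4355, -0.0951, 0.1469]
orientation: [0.004, -0.001, 1.0, -0.002]
wrist_force: [1.4, 0.1, -3.0]
finger_gap: 0.0611
```

Run:
```python
from h import *
s();snap('wrist','w6');snap('side','s9')
f,K,E=load('s9');cv2.imwrite('pics/d.png',cv2.resize(f[140:320,170:350][:,:,::-1],None,fx=3.3,fy=3.3))
```

```text
t 15.05 p [ 0.4355 -0.0951  0.1469] yawY 90.14 z [ 0.0077 -0.0031 -1.    ] F [ 1.4  0.1 -3. ] gap 0.0611 j6 -0.4
```

View pics/w6.png

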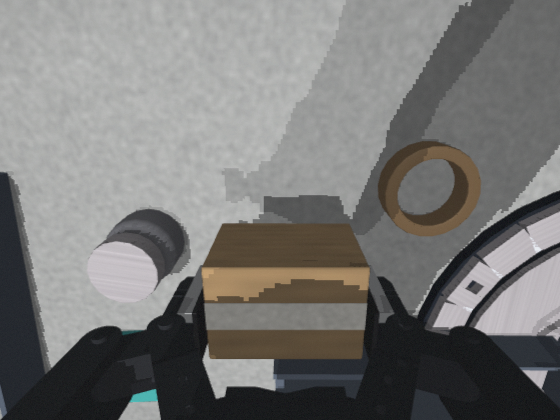

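View pics/d.png

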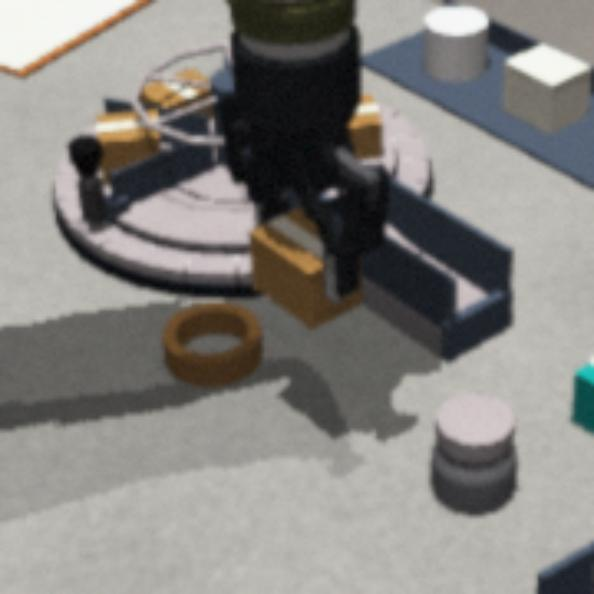

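Emit:
{"fn": "move_arm", "kwargs": {
  "commands": [
    [[0.5,0.2,0],[0,0,0],-1],
    [[0.8,0.3,0],[0,0,0],-1],
    [[0.8,0.3,0],[0,0,0],-1],
    [[0.8,0.3,0],[0,0,0],-1],
    [[0.8,0.32,0],[0,0,0],-1]
  ]
}}

```text
clock: 15.65
tcp_pos: [0.5805, -0.0364, 0.14]
orientation: [-0.002, -0.001, 1.0, 0.0]
wrist_force: [0.3, 0.3, -2.3]
finger_gap: 0.0618
```

Emit:
{"fn": "move_arm", "kwargs": {
  "commands": [
    [[0,0,0],[0,0,0],-1],
    [[0,0,-0.2],[0,0,0],-1],
    [[0,0,-0.2],[0,0,0],-1],
    [[0,0,0],[0,0,0],-1],
    [[0,0,0],[0,0,0],-1]
  ]
}}

```text
clock: 16.15
tcp_pos: [0.5794, -0.0375, 0.1257]
orientation: [-0.001, -0.001, 1.0, 0.0]
wrist_force: [-0.4, -1.0, -2.8]
finger_gap: 0.0614
```

Run:
```python
from h import *
s();snap('wrist','w7');s();snap('side','s10')
f,K,E=load('s10');cv2.imwrite('pics/d.png',cv2.resize(f[140:290,200:360][:,:,::-1],None,fx=4,fy=4))
```

```text
t 16.15 p [ 0.5794 -0.0375  0.1257] yawY 90.09 z [-1.8e-03  4.0e-04 -1.0e+00] F [-0.4 -1.  -2.8] gap 0.0614 j6 -0.2
t 16.2 p [ 0.58   -0.0375  0.1263] yawY 90.1 z [-5.e-04  2.e-04 -1.e+00] F [ 0.6  0.  -2.9] gap 0.0615 j6 -0.2
```

View pics/w7.png

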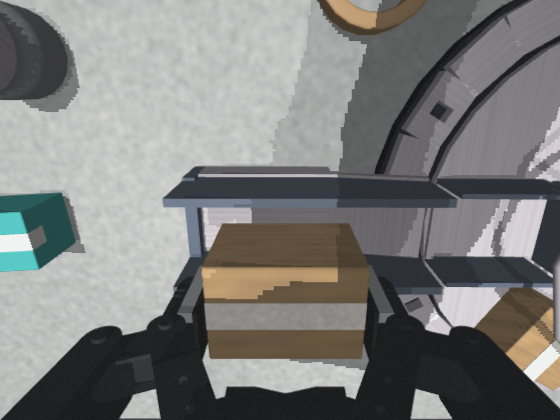

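View pics/d.png

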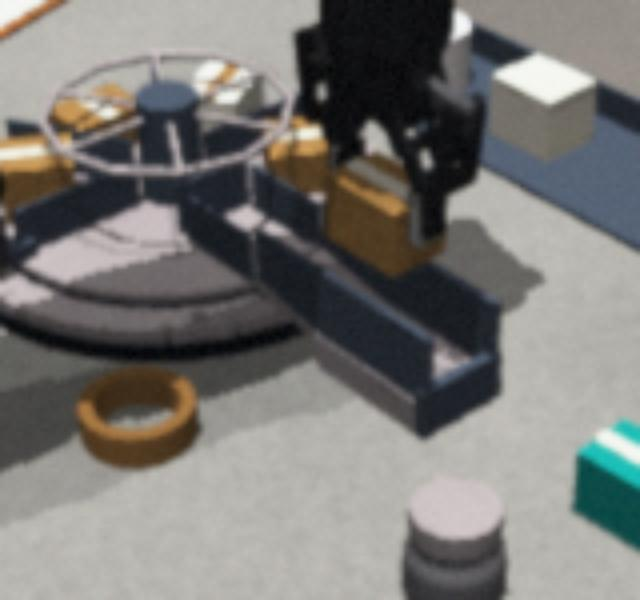

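Run:
```python
from h import *
f,K,E=load('w7')
print('cam',np.linalg.inv(E)[:3,3])
a=f[160:300,160:260];b=f[160:300,360:460]
o=np.hstack([a,b]);o=cv2.convertScaleAbs(o,alpha=1.5);cv2.imwrite('pics/e.png',cv2.resize(o[:,:,::-1],None,fx=4,fy=4,interpolation=cv2.INTER_CUBIC))
```

```text
cam [ 0.49573821 -0.03785879  0.24990121]
```

View pics/e.png

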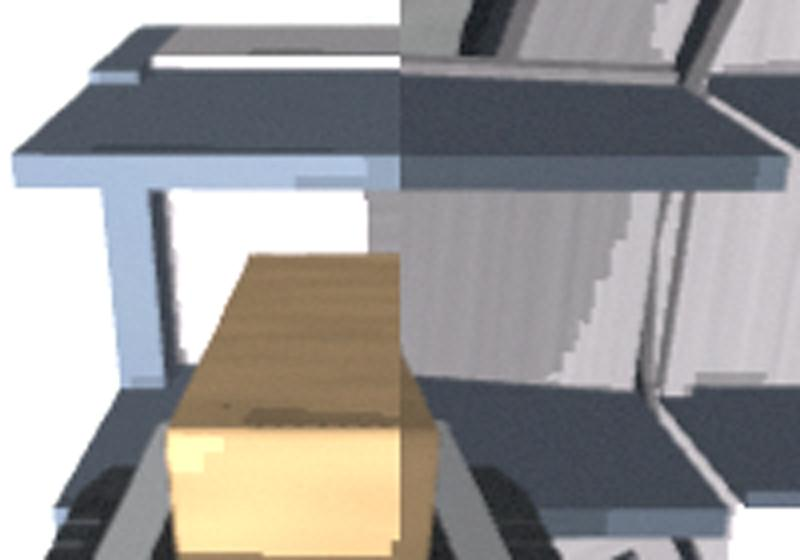

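Run:
```python
from h import *
f,K,E=load('w7')
for n,u,v in [('nearL out',164,198.75),('nearL in',164,206.5),('nearR out',455.5,199.3),('nearR in',456,207.2),('farR in',442,287),('farR out',442,294.3),('farL in',174,287)]: print(n,ray(K,E,u-.5,v-.5,.072))
g=proj(K,E,[.5802,-.0375,.14])
# carton front top edge (x-21) z = tcp+.014 and its left/right edges
print([ray(K,E,x,266.8,.126+.014).round(4) for x in (202.5,369)])
print([ray(K,E,x,358.5,.126+.014).round(4) for x in (209,363)])
```

```text
nearL out [ 0.55294409 -0.1033838   0.072     ]
nearL in [ 0.55739368 -0.10388412  0.072     ]
nearR out [0.55292952 0.05495887 0.072     ]
nearR in [0.55747551 0.0559774  0.072     ]
farR in [0.60780828 0.05588993 0.072     ]
farR out [0.61285213 0.05665094 0.072     ]
farL in [ 0.60804508 -0.10363843  0.072     ]
[array([ 0.5569, -0.0672,  0.14  ]), array([ 0.5568, -0.0073,  0.14  ])]
[array([ 0.5981, -0.0678,  0.14  ]), array([ 0.5981, -0.0063,  0.14  ])]
```

Emit:
{"fn": "move_arm", "kwargs": {
  "commands": [
    [[0.08,0,-0.2],[0,0,0],-1],
    [[0,0,-0.2],[0,0,0],-1],
    [[0,0,0],[0,0,0],-1],
    [[0,0,0],[0,0,0],-1]
  ]
}}

```text
clock: 16.65
tcp_pos: [0.5834, -0.0371, 0.1098]
orientation: [-0.001, -0.001, 1.0, 0.0]
wrist_force: [0.4, 0.1, -2.5]
finger_gap: 0.0615
```

Run:
```python
from h import *
s();f,K,E=snap('wrist','w8');s();snap('side','s11');snap('top','t2')
o=f[150:410,150:460];o=cv2.convertScaleAbs(o,alpha=1.5);cv2.imwrite('pics/e.png',cv2.resize(o[:,:,::-1],None,fx=2.5,fy=2.3,interpolation=cv2.INTER_CUBIC))
f,K,E=load('s11');cv2.imwrite('pics/d.png',cv2.resize(f[140:290,200:360][:,:,::-1],None,fx=4,fy=4))
f,K,E=load('t2');cv2.imwrite('pics/f.png',cv2.resize(f[150:250,220:330][:,:,::-1],None,fx=5,fy=5))
```

```text
t 16.65 p [ 0.5834 -0.0371  0.1098] yawY 90.14 z [-1.2e-03  3.0e-04 -1.0e+00] F [ 0.4  0.1 -2.5] gap 0.0615 j6 -0.2
t 16.7 p [ 0.5837 -0.0371  0.1102] yawY 90.14 z [-5.e-04  2.e-04 -1.e+00] F [-0.4  0.7 -2.6] gap 0.061 j6 -0.2
```

View pics/e.png

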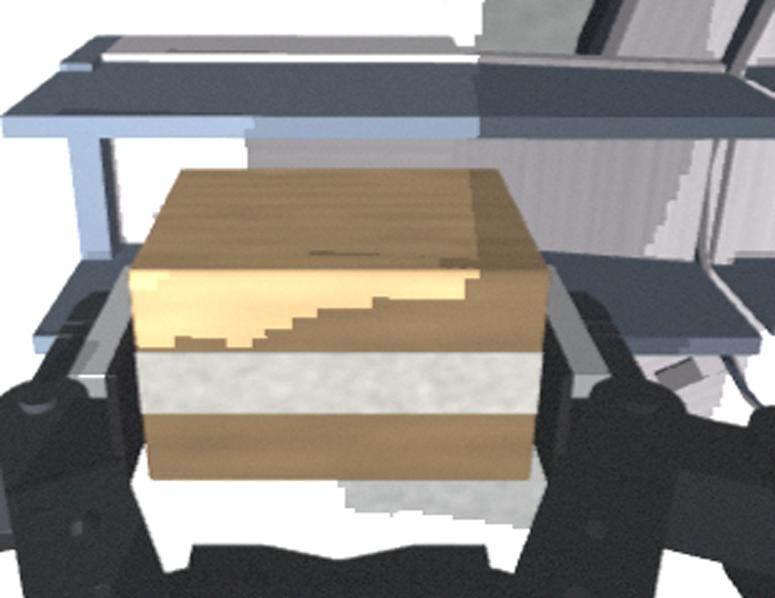

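View pics/d.png

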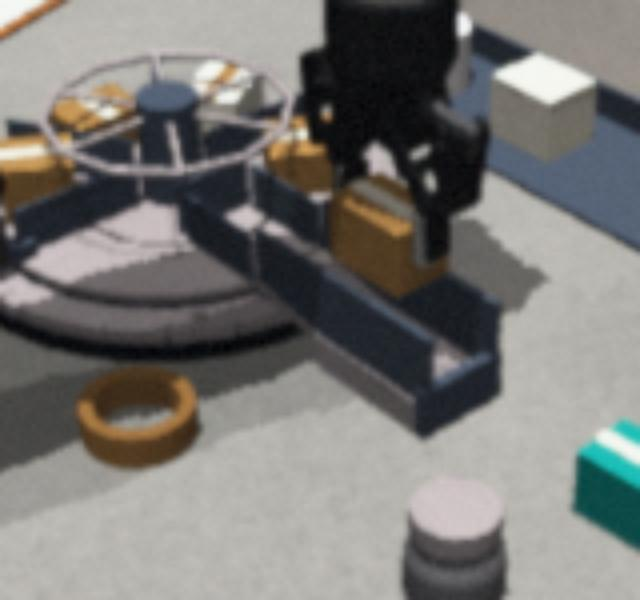

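View pics/f.png

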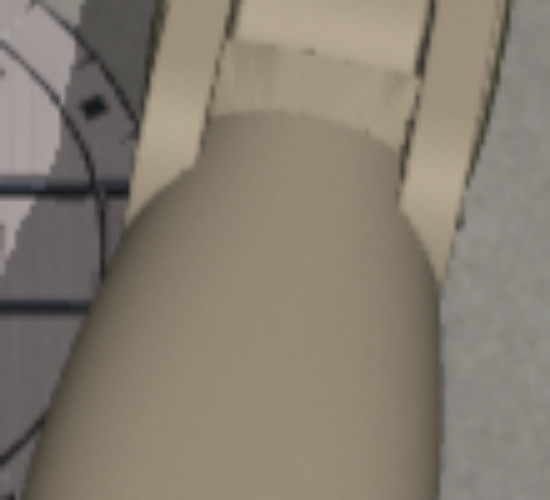

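Run:
```python
from h import *
f,K,E=load('w8')
q=lambda x,y,z:ray(K,E,150+x/2.5-.5,150+y/2.3-.5,z).round(4)
for z in (.078,.080,.082): print('near bottom',q(182,170,z),q(497,170,z))
for z in (.122,.124,.126): print('near top',q(130,269,z),q(548,269,z),'far top',q(150,479,z),q(530,479,z))
print('guide',q(300,137,.072),q(60,336,.072),q(740,337,.072))
```

```text
near bottom [ 0.5629 -0.0677  0.078 ] [ 0.5627 -0.0062  0.078 ]
near bottom [ 0.5621 -0.0674  0.08  ] [ 0.5619 -0.0066  0.08  ]
near bottom [ 0.5612 -0.067   0.082 ] [ 0.5611 -0.007   0.082 ]
near top [ 0.5621 -0.0678  0.122 ] [ 0.5619 -0.0065  0.122 ] far top [ 0.6038 -0.0677  0.122 ] [ 0.6037 -0.006   0.122 ]
near top [ 0.561  -0.0673  0.124 ] [ 0.5608 -0.0071  0.124 ] far top [ 0.602  -0.0672  0.124 ] [ 0.6019 -0.0065  0.124 ]
near top [ 0.5598 -0.0667  0.126 ] [ 0.5597 -0.0076  0.126 ] far top [ 0.6001 -0.0666  0.126 ] [ 0.6    -0.0071  0.126 ]
guide [ 0.5575 -0.0449  0.072 ] [ 0.6079 -0.098   0.072 ] [0.6078 0.051  0.072 ]
```

Emit:
{"fn": "move_arm", "kwargs": {
  "commands": [
    [[0,0,-0.3],[0,0,0],-1],
    [[0,0,-0.35],[0,0,0],-1],
    [[0,0,-0.35],[0,0,0],-1],
    [[0,0,-0.2],[0,0,0],-1],
    [[0,0,0],[0,0,0],-1]
  ]
}}

```text
clock: 17.3
tcp_pos: [0.5826, -0.0369, 0.0606]
orientation: [-0.001, -0.001, 1.0, 0.0]
wrist_force: [-0.3, -0.2, -2.9]
finger_gap: 0.0614
```

Emit:
{"fn": "move_arm", "kwargs": {
  "commands": [
    [[0,0,-0.03],[0,0,0],-1],
    [[0,0,0],[0,0,0],-1]
  ]
}}

```text
clock: 17.5
tcp_pos: [0.5844, -0.0373, 0.0617]
orientation: [0.001, -0.001, 1.0, -0.0]
wrist_force: [0.3, 0.8, -3.8]
finger_gap: 0.0616
```

Emit:
{"fn": "move_arm", "kwargs": {
  "commands": [
    [[0,0,-0.06],[0,0,0],-1],
    [[0,0,-0.04],[0,0,0],-1],
    [[0,0,0],[0,0,0],-1]
  ]
}}

```text
clock: 17.8
tcp_pos: [0.5838, -0.0372, 0.0571]
orientation: [-0.0, -0.001, 1.0, 0.0]
wrist_force: [0.8, 0.1, -3.0]
finger_gap: 0.0612
```

Emit:
{"fn": "move_arm", "kwargs": {
  "commands": [
    [[0,0,-0.03],[0,0,0],-1],
    [[0,0,0],[0,0,0],-1]
  ]
}}

```text
clock: 18.0
tcp_pos: [0.5838, -0.0372, 0.0559]
orientation: [-0.0, -0.001, 1.0, 0.0]
wrist_force: [0.5, 0.2, -2.5]
finger_gap: 0.0613
```

Emit:
{"fn": "move_arm", "kwargs": {
  "commands": [
    [[0,0,-0.03],[0,0,0],-1],
    [[0,0,0],[0,0,0],-1]
  ]
}}

```text
clock: 18.2
tcp_pos: [0.584, -0.0372, 0.0553]
orientation: [0.0, -0.001, 1.0, 0.0]
wrist_force: [-1.1, -0.4, 0.5]
finger_gap: 0.0615
```

Emit:
{"fn": "move_arm", "kwargs": {
  "commands": [
    [[0,0,-0.02],[0,0,0],-1],
    [[0,0,0],[0,0,0],-1]
  ]
}}

```text
clock: 18.4
tcp_pos: [0.584, -0.0372, 0.0552]
orientation: [0.0, -0.001, 1.0, -0.0]
wrist_force: [-3.8, 1.0, 6.2]
finger_gap: 0.0616
```

Emit:
{"fn": "move_arm", "kwargs": {
  "commands": [
    [[0,0,0],[0,0,0],0.55],
    [[0,0,0],[0,0,0],0.7],
    [[0,0,0],[0,0,0],0.7],
    [[0,0,0.2],[0,0,0],0.7],
    [[0,0,0.6],[0,0,0],0.7]
  ]
}}

```text
clock: 18.9
tcp_pos: [0.582, -0.0368, 0.0843]
orientation: [-0.002, -0.001, 1.0, 0.001]
wrist_force: [0.0, -0.9, 0.5]
finger_gap: 0.0724
```

Emit:
{"fn": "move_arm", "kwargs": {
  "commands": [
    [[0,0,0.8],[0,0,0],0.7],
    [[0,0,0.8],[0,0,0],-1],
    [[0,-0.5,0.3],[0,0,0],-1],
    [[0,-0.5,0],[0,0,0],-1],
    [[0,0,0],[0,0,0],-1]
  ]
}}

```text
clock: 19.4
tcp_pos: [0.5847, -0.0792, 0.1634]
orientation: [0.001, -0.0, 1.0, -0.001]
wrist_force: [-0.7, 1.0, -0.1]
finger_gap: 0.0148
```

Run:
```python
from h import *
s();f,K,E=snap('wrist','w9');s();snap('side','s12')
f,K,E=load('s12');cv2.imwrite('pics/d.png',cv2.resize(f[140:290,200:360][:,:,::-1],None,fx=4,fy=4))
```

```text
t 19.4 p [ 0.5847 -0.0792  0.1634] yawY 90.01 z [ 0.0025 -0.0012 -1.    ] F [-0.7  1.  -0.1] gap 0.0148 j6 -0.27
t 19.45 p [ 0.5841 -0.0781  0.1627] yawY 90.04 z [ 0.001 -0.    -1.   ] F [-0.5  0.5 -0.2] gap 0.0067 j6 -0.27
```

View pics/w9.png

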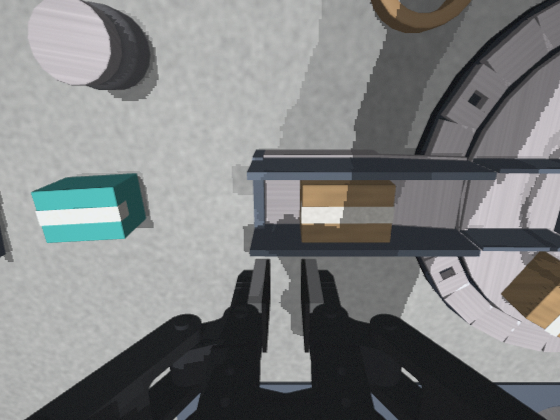

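View pics/d.png

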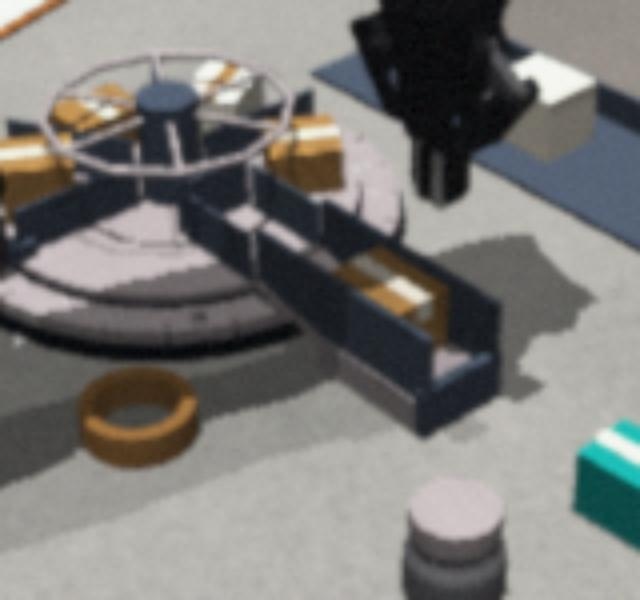

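Emit:
{"fn": "move_arm", "kwargs": {
  "commands": [
    [[-0.05,-0.25,0],[0,0,-1],-1],
    [[0,-0.2,0],[0,0,-1],-1],
    [[0,0,0],[0,0,-1],-1],
    [[0,0,0],[0,0,-1],-1],
    [[0,0,0],[0,0,-1],-1]
  ]
}}

```text
clock: 20.0
tcp_pos: [0.5815, -0.0942, 0.1615]
orientation: [-0.001, 0.343, 0.939, 0.0]
wrist_force: [0.3, -0.5, -0.1]
finger_gap: -0.0001
```

Emit:
{"fn": "move_arm", "kwargs": {
  "commands": [
    [[0,0,0],[0,0,-1],-1],
    [[0,0,0],[0,0,-1],-1],
    [[0,0,0],[0,0,-1],-1],
    [[0,0,0],[0,0,-1],-1],
    [[0,0,0],[0,0,-1],-1]
  ]
}}

```text
clock: 20.5
tcp_pos: [0.5815, -0.094, 0.1615]
orientation: [-0.001, 0.644, 0.765, -0.0]
wrist_force: [0.1, 0.7, 0.2]
finger_gap: 0.0006
```

Emit:
{"fn": "move_arm", "kwargs": {
  "commands": [
    [[0,0,0],[0,0,-1],-1],
    [[0,0,0],[0,0,-0.25],-1],
    [[0,0,0],[0,0,0],-1],
    [[0,0,0],[0,0,0],-1]
  ]
}}

```text
clock: 20.9
tcp_pos: [0.5816, -0.0945, 0.1617]
orientation: [-0.0, 0.706, 0.709, -0.0]
wrist_force: [0.6, -0.8, -0.2]
finger_gap: -0.0003
```

Run:
```python
from h import *
s();f,K,E=snap('wrist','w10');s()
```

```text
t 20.9 p [ 0.5816 -0.0945  0.1617] yawY 0.24 z [-7.e-04  4.e-04 -1.e+00] F [ 0.6 -0.8 -0.2] gap -0.0003 j6 1.27
t 20.95 p [ 0.5817 -0.0946  0.1618] yawY 0.22 z [-4.e-04  3.e-04 -1.e+00] F [ 0.2 -0.5 -0.7] gap 0.0002 j6 1.27
```

View pics/w10.png

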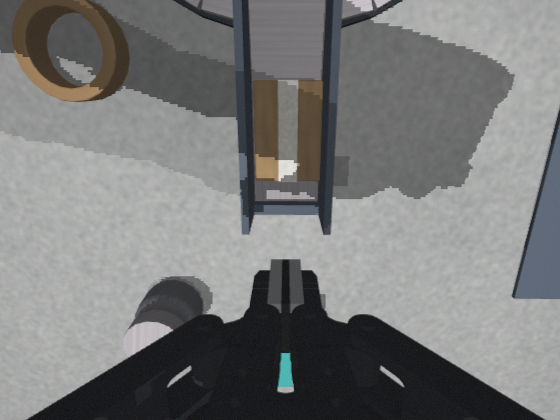

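Emit:
{"fn": "move_arm", "kwargs": {
  "commands": [
    [[0,0,-0.7],[0,0,0],-1],
    [[0,0,-0.8],[0,0,0],-1],
    [[0,0,-0.6],[0,0,0],-1],
    [[0,0,-0.4],[0,0,0],-1],
    [[0,0,0],[0,0,0],-1]
  ]
}}

```text
clock: 21.45
tcp_pos: [0.5798, -0.0944, 0.0593]
orientation: [-0.002, 0.706, 0.708, -0.001]
wrist_force: [-0.4, 0.3, -0.2]
finger_gap: -0.0001
```

Run:
```python
from h import *
s();f,K,E=snap('wrist','w11');s();snap('side','s13')
f,K,E=load('s13');cv2.imwrite('pics/d.png',cv2.resize(f[140:290,200:360][:,:,::-1],None,fx=4,fy=4))
```

```text
t 21.45 p [ 0.5798 -0.0944  0.0593] yawY 0.18 z [-0.005   0.0016 -1.    ] F [-0.4  0.3 -0.2] gap -0.0001 j6 1.27
t 21.5 p [ 0.5808 -0.0947  0.0609] yawY 0.17 z [-2.7e-03  9.0e-04 -1.0e+00] F [-0.9 -0.3 -0.1] gap -0.0001 j6 1.27
```

View pics/w11.png

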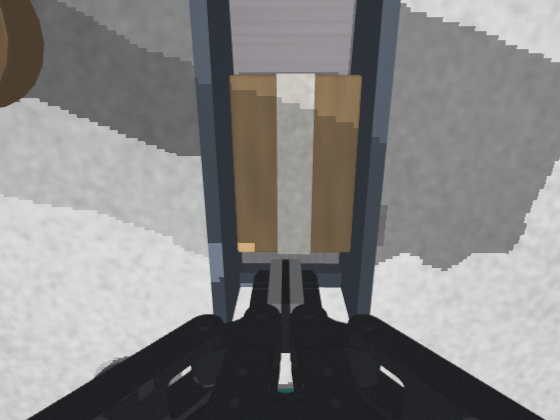

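View pics/d.png

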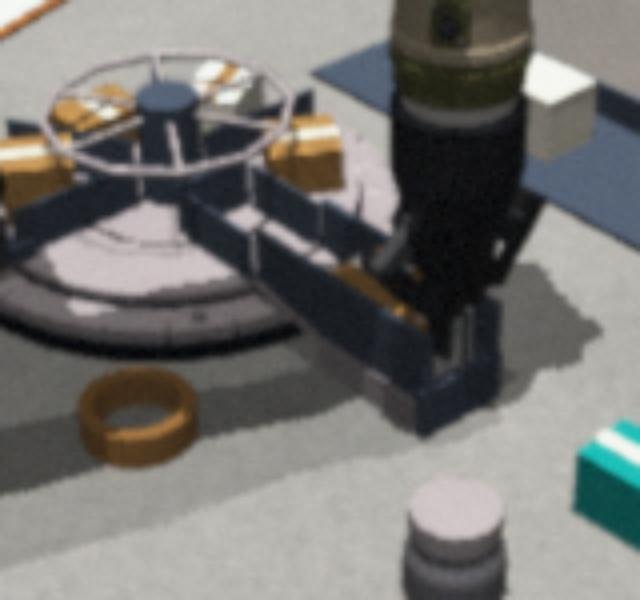

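Emit:
{"fn": "move_arm", "kwargs": {
  "commands": [
    [[0,0.2,0],[0,0,0],-1],
    [[0,0.2,0],[0,0,0],-1],
    [[0,0.2,0],[0,0,0],-1],
    [[0,0.2,0],[0,0,0],-1],
    [[0,0.2,0],[0,0,0],-1]
  ]
}}

```text
clock: 22.05
tcp_pos: [0.5828, -0.0552, 0.063]
orientation: [0.001, 0.706, 0.708, 0.0]
wrist_force: [-0.7, -3.4, 4.3]
finger_gap: -0.0001
```

Emit:
{"fn": "move_arm", "kwargs": {
  "commands": [
    [[0,0.2,0],[0,0,0],-1],
    [[0,0.2,0],[0,0,0],-1],
    [[0,0.2,0],[0,0,0],-1],
    [[0,0.2,0],[0,0,0],-1],
    [[0,0.2,0],[0,0,0],-1]
  ]
}}

```text
clock: 22.55
tcp_pos: [0.5819, -0.0148, 0.062]
orientation: [0.0, 0.706, 0.708, -0.0]
wrist_force: [0.3, -6.0, 3.6]
finger_gap: 0.0005
```

Run:
```python
from h import *
s();f,K,E=snap('wrist','w12');s();snap('side','s14')
f,K,E=load('s14');cv2.imwrite('pics/d.png',cv2.resize(f[140:290,200:360][:,:,::-1],None,fx=4,fy=4))
```

```text
t 22.55 p [ 0.5819 -0.0148  0.062 ] yawY 0.13 z [-0.e+00 -6.e-04 -1.e+00] F [ 0.3 -6.   3.6] gap 0.0005 j6 1.41
t 22.6 p [ 0.5817 -0.0133  0.0619] yawY 0.2 z [-3.e-04  1.e-03 -1.e+00] F [ 1.4 -2.6  1.9] gap -0.0001 j6 1.41
```

View pics/w12.png

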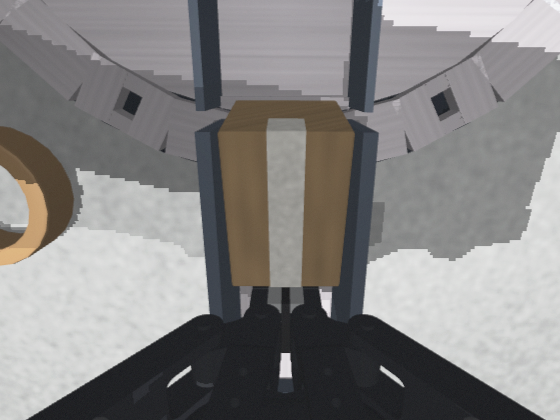

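View pics/d.png

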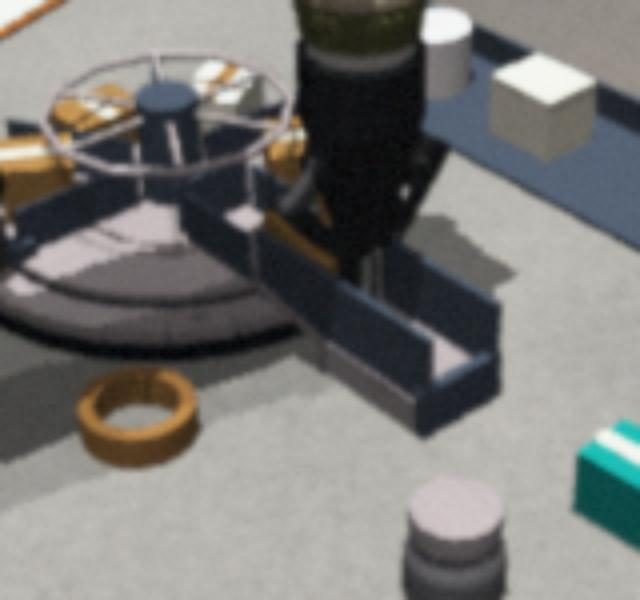

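Emit:
{"fn": "move_arm", "kwargs": {
  "commands": [
    [[0,0.2,0],[0,0,0],-1],
    [[0,0.2,0],[0,0,0],-1],
    [[0,0.2,0],[0,0,0],-1],
    [[0,0.2,0],[0,0,0],-1]
  ]
}}

```text
clock: 23.05
tcp_pos: [0.5814, 0.0175, 0.0616]
orientation: [-0.0, 0.706, 0.708, -0.0]
wrist_force: [-0.0, -2.1, 1.5]
finger_gap: 0.0001
```

Emit:
{"fn": "move_arm", "kwargs": {
  "commands": [
    [[0,0.2,0],[0,0,0],-1],
    [[0,0.2,0],[0,0,0],-1],
    [[0,0.2,0],[0,0,0],-1],
    [[0,0.2,0],[0,0,0],-1],
    [[0,0,0],[0,0,0],-1]
  ]
}}

```text
clock: 23.55
tcp_pos: [0.5816, 0.0503, 0.0618]
orientation: [-0.0, 0.706, 0.709, 0.0]
wrist_force: [-0.2, -0.5, -0.3]
finger_gap: -0.0
```

Run:
```python
from h import *
s();f,K,E=snap('wrist','w13');s();snap('side','s15')
f,K,E=load('s15');cv2.imwrite('pics/d.png',cv2.resize(f[140:290,200:360][:,:,::-1],None,fx=4,fy=4))
```

```text
t 23.55 p [0.5816 0.0503 0.0618] yawY 0.23 z [-4.e-04  1.e-03 -1.e+00] F [-0.2 -0.5 -0.3] gap -0.0 j6 1.52
t 23.6 p [0.5817 0.0498 0.0619] yawY 0.21 z [-2.e-04  6.e-04 -1.e+00] F [-0.1 -0.5 -0.1] gap -0.0001 j6 1.51
```

View pics/w13.png

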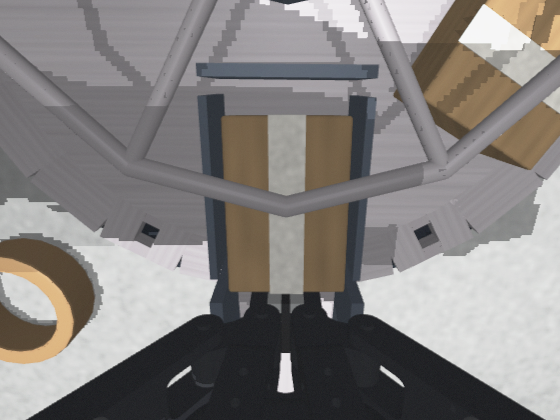

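View pics/d.png

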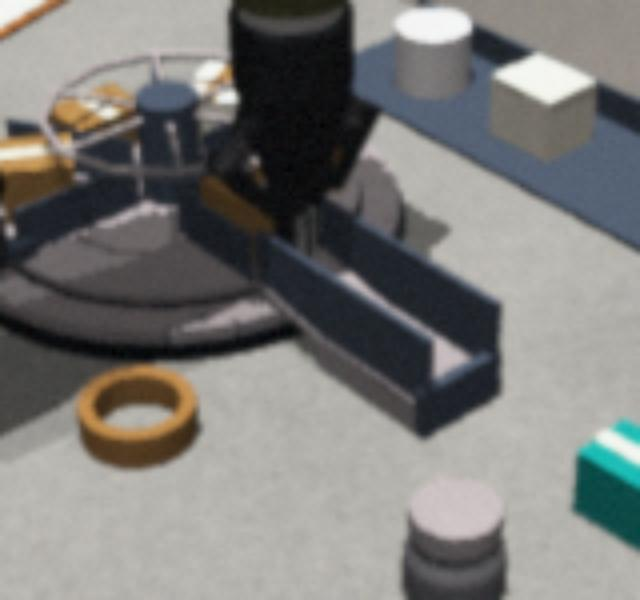

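Run:
```python
from h import *
f,K,E=load('w13')
print('front',ray(K,E,286,114.5,.075),'back',ray(K,E,286,292,.077),'wall',ray(K,E,286,77,.072),ray(K,E,286,66,.072))
```

```text
front [0.5822187  0.12648971 0.075     ] back [0.58258763 0.06363488 0.077     ] wall [0.58215916 0.13754505 0.072     ] [0.58214037 0.14071093 0.072     ]
```

Emit:
{"fn": "move_arm", "kwargs": {
  "commands": [
    [[0,0.08,0],[0,0,0],-1],
    [[0,0.08,0],[0,0,0],-1],
    [[0,0,0],[0,0,0],-1],
    [[0,0,0],[0,0,0],-1]
  ]
}}

```text
clock: 24.05
tcp_pos: [0.5819, 0.0553, 0.062]
orientation: [-0.0, 0.706, 0.708, 0.0]
wrist_force: [-0.3, -0.5, -0.4]
finger_gap: -0.0001
```

Run:
```python
from h import *
s();f,K,E=snap('wrist','w14');s()
cv2.imwrite('pics/e.png',cv2.resize(f[50:310,180:390][:,:,::-1],None,fx=2.3,fy=2.3,interpolation=cv2.INTER_CUBIC))
```

```text
t 24.05 p [0.5819 0.0553 0.062 ] yawY 0.14 z [ 1.e-04  3.e-04 -1.e+00] F [-0.3 -0.5 -0.4] gap -0.0001 j6 1.53
t 24.1 p [0.582  0.0552 0.062 ] yawY 0.13 z [ 2.e-04  3.e-04 -1.e+00] F [-0.   0.5  0.5] gap 0.0003 j6 1.53
```

View pics/e.png

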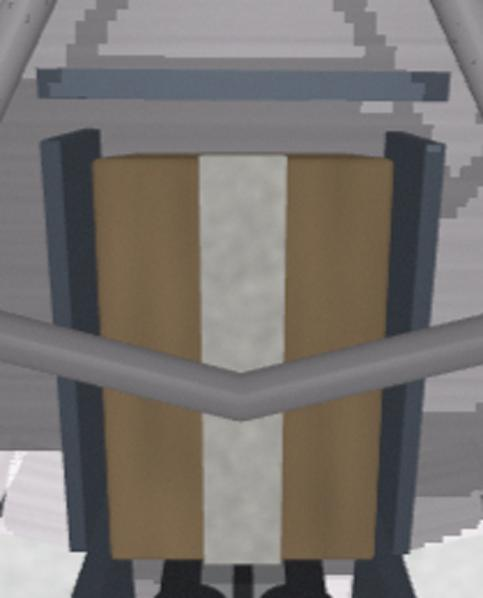

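Run:
```python
from h import *
f,K,E=load('w14')
for z in (.074,.078):print('front',ray(K,E,286,118,z),'back',ray(K,E,286,292.3,z))
print('wall',ray(K,E,286,93,.072))
for v,n in((118,[220.5,349.5]),(292,[228,342])): print(ray(K,E,n[0],v,.074)-ray(K,E,n[1],v,.074))
```

```text
front [0.58264764 0.13029828 0.074     ] back [0.58292492 0.06636718 0.074     ]
front [0.58263602 0.1306283  0.078     ] back [0.58290341 0.06897905 0.078     ]
wall [0.58262022 0.13779318 0.072     ]
[-0.04085496 -0.0001449   0.        ]
[-0.04298844 -0.00014437  0.        ]
```

Emit:
{"fn": "move_arm", "kwargs": {
  "commands": [
    [[0,0.06,0],[0,0,0],-1],
    [[0,0,0],[0,0,0],-1],
    [[0,-0.1,0],[0,0,0],-1],
    [[0,-0.3,0],[0,0,0],-1],
    [[0,0,0],[0,0,0],-1]
  ]
}}

```text
clock: 24.6
tcp_pos: [0.582, 0.0402, 0.062]
orientation: [0.0, 0.707, 0.707, -0.0]
wrist_force: [0.0, -0.3, -0.8]
finger_gap: 0.0003
```

Run:
```python
from h import *
s();f,K,E=snap('wrist','w15');s();snap('side','s16')
cv2.imwrite('pics/e.png',cv2.resize(f[20:300,170:400][:,:,::-1],None,fx=2.1,fy=2.1,interpolation=cv2.INTER_CUBIC))
f,K,E=load('s16');cv2.imwrite('pics/d.png',cv2.resize(f[140:290,200:360][:,:,::-1],None,fx=4,fy=4))
```

```text
t 24.6 p [0.582  0.0402 0.062 ] yawY 0.05 z [ 3.e-04 -4.e-04 -1.e+00] F [ 0.  -0.3 -0.8] gap 0.0003 j6 1.5
t 24.65 p [0.582  0.0406 0.062 ] yawY 0.05 z [ 2.e-04  0.e+00 -1.e+00] F [ 0.4  0.6 -0.5] gap -0.0002 j6 1.5
```

View pics/e.png

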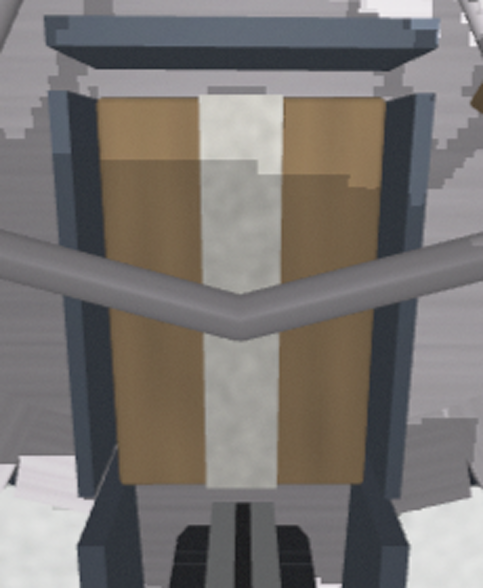

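View pics/d.png

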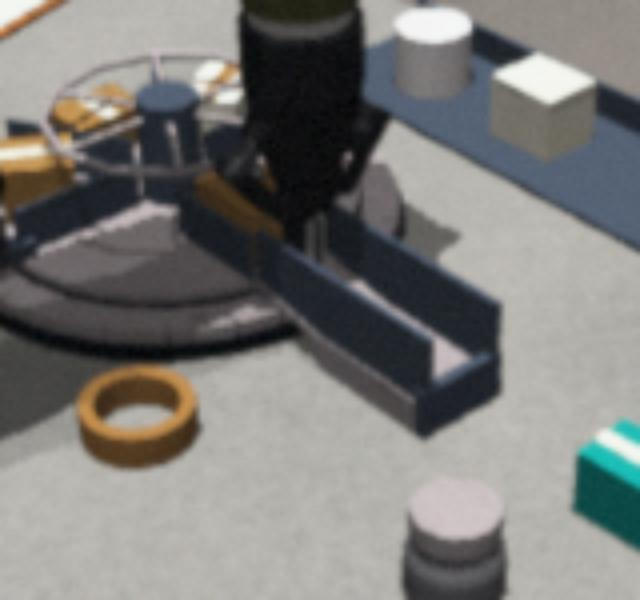

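Run:
```python
from h import *
f,K,E=load('w15')
q=lambda x,y,z:ray(K,E,170+x/2.1-.5,20+y/2.1-.5,z).round(4)
print('front',q(97,97,.074),q(384,97,.074),'back',q(120,485,.074),q(364,485,.074),'wall',q(240,45,.072),q(240,18,.072))
print('hoop tip(low)',q(240,340,.09))
```

```text
front [0.5616 0.1305 0.074 ] [0.6029 0.1306 0.074 ] back [0.5616 0.0687 0.074 ] [0.6035 0.0688 0.074 ] wall [0.5822 0.1376 0.072 ] [0.5822 0.141  0.072 ]
hoop tip(low) [0.5822 0.0987 0.09  ]
```

Emit:
{"fn": "move_arm", "kwargs": {
  "commands": [
    [[0,-0.5,0.2],[0,0,0],-1],
    [[0,-0.5,0.6],[0,0,0],-1],
    [[0,-0.5,0.8],[0,0,0],-1],
    [[0,0,0.8],[0,0,0],-1],
    [[0,0,0.4],[0,0,0],-1]
  ]
}}

```text
clock: 25.2
tcp_pos: [0.5831, -0.0193, 0.1771]
orientation: [0.002, 0.707, 0.707, 0.001]
wrist_force: [0.8, 0.3, 0.4]
finger_gap: 0.0
```

Emit:
{"fn": "move_arm", "kwargs": {
  "commands": [
    [[-0.5,-0.8,0.5],[0,0,0],-1],
    [[-0.5,-0.8,0.5],[0,0,0],-1],
    [[-0.5,-0.8,0],[0,0,0],-1],
    [[-0.5,-0.8,0],[0,0,0],-1],
    [[-0.5,-0.8,0],[0,0,0],-1]
  ]
}}

```text
clock: 25.7
tcp_pos: [0.4811, -0.1794, 0.2144]
orientation: [0.0, 0.706, 0.708, 0.0]
wrist_force: [0.0, -0.4, -0.3]
finger_gap: -0.0001
```

Emit:
{"fn": "move_arm", "kwargs": {
  "commands": [
    [[0,-0.8,0],[0,0,0],-1],
    [[0,-0.5,0],[0,0,0],-1],
    [[0,0,0],[0,0,0],-1],
    [[0,0,0],[0,0,0],-1]
  ]
}}

```text
clock: 26.1
tcp_pos: [0.4816, -0.2304, 0.2138]
orientation: [-0.0, 0.707, 0.708, 0.0]
wrist_force: [-0.1, 0.4, -0.2]
finger_gap: -0.0002
```

Run:
```python
from h import *
s();f,K,E=snap('top','t3');snap('side','s17')
cv2.imwrite('pics/a2.png',cv2.resize(f[125:280,110:315][:,:,::-1],None,fx=3.9,fy=3.85,interpolation=cv2.INTER_CUBIC))
f,K,E=load('s17');cv2.imwrite('pics/d.png',cv2.resize(f[140:260,170:350][:,:,::-1],None,fx=4.4,fy=4.4,interpolation=cv2.INTER_CUBIC))
```

```text
t 26.1 p [ 0.4816 -0.2304  0.2138] yawY 0.08 z [-2.e-04  8.e-04 -1.e+00] F [-0.1  0.4 -0.2] gap -0.0002 j6 0.97
```

View pics/a2.png

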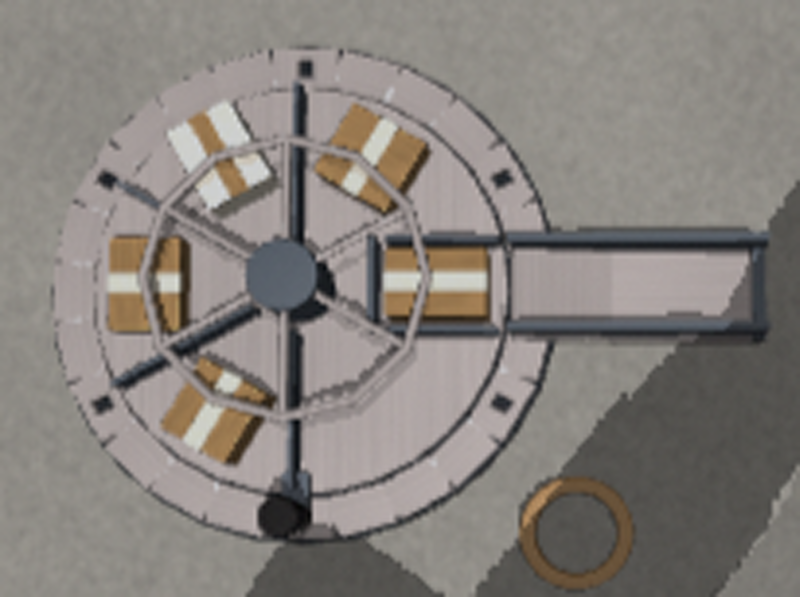

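View pics/d.png

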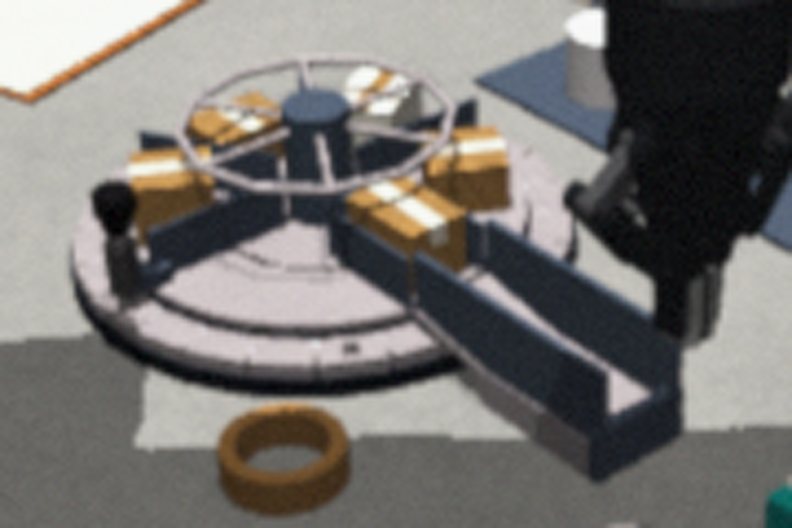

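View pics/s17.png

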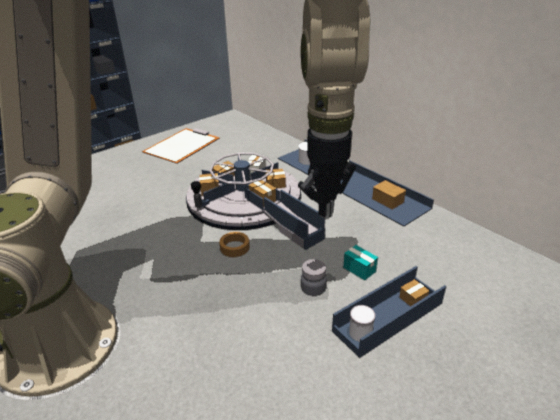

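Run:
```python
from h import *
f,K,E=load('t3')
A=lambda x,y,z: ray(K,E,110+(x+.5)/3.9-.5,125+(y+.5)/3.85-.5,z)
print(A(384,283,.074),A(489,283,.074),(A(384,283,.074)+A(489,283,.074))/2,'target',.5812,.1028)
print(job.hand_in())
```

```text
[0.57958849 0.13159126 0.074     ] [0.5793861  0.06779286 0.074     ] [0.5794873  0.09969206 0.074     ] target 0.5812 0.1028
the job is handed in; nothing more can be done
None
```

The carton is loaded in the pocket at the chute and the job is handed in, at about 26 s on the robot's clock. `job.hand_in()` reports no verdict, so the result rests on my own checks.

**What I did**
- **Carousel:** I pulled the plunger up about 12 mm and turned the rotor 60°. I lowered the knob back to its home height and let it go.
- **Carton:** I took it from the tray by its long sides, stood it on the bench and regrasped it by its ends. I then set it down between the guides and pushed it up the ramp into the pocket with closed fingers.

**Last checks**
- **Rotor and plunger:** The pocket lines up with the chute, and the knob sits where the home position predicts, within about a pixel.
- **Carton position:** From the top view its centre is about 2 mm across and 3 mm along from the pocket's middle. The limits are 10 mm and 9 mm.
- **Carton flatness:** The apparent size of its top in the wrist image (61.8 mm long, 41–42 mm wide at both ends) fits it lying flat. I did not measure the tilt directly. One picture earlier in the push its back end looked about 4 mm high, as if still on the lip, so I pushed about 2 mm further before this check.
- **Other goods:** By eye, the jar, tape roll, tin and cube-like box look where they were. The arm stands clear of everything.

**Disagreement:** The wrist camera put the carton and chute 1–3 mm farther out in x than the arm pose and the top camera did. I corrected for part of this before setting the carton down.

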